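Put the control bottle behind the tall bottles away in its lidded box

TASK

The small red-capped control bottle belongs in the white box with the yellow lid, but two tall bottles stand in its way on the white board: first move both tall bottles out onto the grey side tray, leaving the control bottle where it is meanwhile. Then, with both still parked there, stand the control bottle upright on the round red spot inside the box (swing the lid open by its tab; it stays where you leave it) and lower the lid fully shut. Only after that put the tall bottles back, each standing on the middle of the disc of its own cap colour, blue on blue and green on green; keep all three bottles upright throughout.

Things in the scene. Friction and masses are not known exactly. Their poses are not given: they have to be found in the camera images.
- bottle_blue: tall white plastic bottle with a narrow blue band and a blue cap, 60 mm diameter, 128 mm tall, about 0.25 kg; the straight body reaches to 106 mm above its underside. Loose; starts upright on the blue disc. Origin: centre of its underside, z up.
- bottle_green: tall brown (amber) bottle with a paper label and a green cap, 58 mm diameter, 128 mm tall, about 0.25 kg; the straight body reaches to 106 mm above its underside. Loose; starts upright on the green disc. Origin: centre of its underside, z up.
- control_red: small control bottle with a red cap and brownish body, 29 mm diameter, 56 mm tall (body straight to about 40 mm), about 0.06 kg. Loose; starts upright on the white board, behind the gap between the two tall bottles (74 mm from each, centre to centre), so a gripper coming down on it strikes them. Origin: centre of its underside, z up. (A yellow-capped bottle at the back is no part of the job.)
- disc_blue: flat blue disc, 76 mm diameter, 3 mm thick, fixed on the white board (125 x 190 x 8 mm); at the start the blue-capped bottle stands on it and hides its middle. Origin: centre of its underside, the top is 3 mm above. x points to the back of the board, y along its long side; the discs lie side by side along y, 100 mm apart, either one on the left.
- disc_green: flat green disc, same size and make as the blue one; at the start the green-capped bottle stands on it. Origin: centre of its underside, the top is 3 mm above; axes as for the blue disc.
- tray: flat grey side tray, 130 x 210 mm outside, floor 4 mm thick, lip 12 mm high and 4 mm thick all round; fixed, empty. Both bottles fit side by side along its length, 50 mm either side of the middle. It lies left or right on the bench, the white board on the other side; a fixed reader, 156 mm tall, stands between them. Origin: centre of its underside, y along the long side, z up.
- box: white open-topped box with a yellow hinged lid, fixed. Outside 82 mm (x, front to back) x 97 mm (y) x 66 mm tall; walls and floor 5 mm thick. A flat round red spot, 38 mm diameter, marks the place for the control bottle on the inner floor, at x = -10 mm, y = 0 of this frame (hidden while the lid is shut). Origin: centre of its underside; x points to the back (hinge side), y to the left, z up.
- lid (a joint): angle of the box's lid: 0 = fully shut, grows as the front edge is lifted, to 1.85 at the stop (leaning back beyond upright); starts between 0 and 0.3. The hinge line runs along the box's y axis at x = +41 mm, z = 66 mm of the box. A stiff hinge (about 0.09 N m) holds the lid at any angle. The lid plate is 82 x 97 x 6 mm.
- lid_tab (a point): grip point of the lid's tab: a yellow bar 16 mm wide (along the box's y), 8 mm thick, that sticks out 38 mm from the middle of the lid's front edge; this point is in its mid-thickness, 24 mm in front of the edge, 106 mm from the hinge line (and 3.5 mm above the hinge when shut). Pinched across its 16 mm width, it turns between the pads as the lid swings, so the gripper can keep pointing down.
Not all that is in view belongs to the job. Leave any orange look-alike of the control_red alone.

How it is judged:
By the outcome, as a careful person would: the job done as asked, in the order asked, and still so for the second after the job is handed in, with the robot touching nothing.
It also fails if it takes over 147 s, if anything falls off the work surface, if the arm or the gripper's body presses on something with over 40 N, if the wrist force passes 120 N, or if a joint passes its speed limit or range.

ROBOT

A 7-joint arm with a two-finger parallel gripper is mounted at the origin on a cart in front of the work surface, level with it; the furniture and walls round the work are solid. World frame = base frame: x ahead of the robot, y to its left, z up, the work surface at z = 0. Lengths are in m, angles in rad, forces in N, time in s.
With the tool pointing down it reaches from about 0.4 to 0.875 m from the base axis. Payload 6.5 kg.
Tool frame: the origin (TCP) lies at the centre of the arm's flange, where the gripper is bolted on; the fingertips stand 166 mm ahead of it and the grasp point (between the pads) lies 147 mm ahead of it; z points along the fingers, y is the direction in which the jaws open and shut (so a half turn about z gives the same grasp; the last joint's range is limited). The gripper opens to 88 mm and grips with 3 to 60 N. Pads are 18 mm wide; open, the fingers measure 123 mm over their backs; the gripper's body (75 mm by 187 mm) begins 45 mm behind the grasp point.
Start: joints at [1.283, 0.536, -0.004, 1.538, 0.003, 1.067, -0.071], TCP at [0.143, -0.634, 0.405] pointing down, gripper open.
Joint ranges: [-2.7, 2.7], [-0.37, 2.16], [-1.27, 1.26], [0.24, 2.4], [-1.31, 4.45], [0.19, 1.91], [-2.76, 2.76]. Speed limits (rad/s): [2.39, 2.39, 3.14, 3.14, 3.14, 3.14, 3.14].

INTERFACE

Orientations are given as a rotation vector (axis times angle).
In Python, from plant import bot gives the robot as it stands. The module is installed in compiled form; this text tells all that it offers.
- The arm moves only by the shell command python3 -m pendant 'ROWS' [OPENING]. ROWS is JSON, a list of rows, each a list of 2 entries, a list of its own where there are three numbers: the shift along the tool's x, y, z in cm, then the turn, a rotation vector about the tool's x, y, z in degrees. In form: [[[tx, ty, tz], [wx, wy, wz]], ...]. A call has 1 to 10 rows; each row is the pose to reach, as a shift and turn from the pose commanded when the call began, along the tool's axes at that moment; what a row does not reach only later rows make up. A row lasts 1/8 s, in which the tool goes at most 62.5 mm and 10.7 degrees, less where a joint would pass 70% of its speed; a pose out of reach is approached as far as the arm can. A call with a gripper value outside its range is refused whole. OPENING is the finger opening in cm, from 0 to 8.81, set as the call begins (- or left out, the last holds). The fingers move at their own pace and stop on an object; the grip force is fixed at half the most. Time passes only in rows, so rows that repeat a pose let the fingers close. It gives the time, the measured TCP pose, the force and the opening at its end, in the units of the state.
- bot.observe(): the state, without advancing time (a new reading comes with each control period).
- bot.read_camera(name): name is "side" or "top" or "wrist"; returns a dict with "color" (384x512x3 uint8, red, green, blue), "depth" (384x512 float32, m along the optical axis (not along the pixel's ray), 0 where there is no reading), "fx", "fy", "cx", "cy" (pixels), "pose" (4x4, takes a point from camera to world coordinates). Camera axes: x right, y up, looking along -z (the intrinsics and any distortion apply to the point x, -y, -z); pixel columns grow to the right and rows downward; lengths in m; the calibration is good to about 2 mm. A picture is of the moment at which its call begins.
- bot.job_done(): hands the job in, once; it reports no verdict.
The state is a dict: "t": time; "qpos": joint angles; "qvel": joint speeds; "joint_efforts": joint torques, N m; "tool_pos": TCP position; "tcp_rot": TCP orientation; "contact_force": force on the tool from outside, world axes, zero at the start; "moment": the same for the moment, N m; "finger_gap": finger opening in m.
Only numpy, scipy, OpenCV 4.12 (cv2) and the standard library are available. Lean on these libraries where they do the work, as an engineer would, in place of code of your own. Each camera call takes 0.05 s, during which the arm holds its last target. There are 200 camera calls.

## Working session

There is one attempt and no reset: what is moved stays moved. The work goes in short steps, Python scripts to look and compute and a shell command to move; the robot and the scene stay as the last step left them, time stands still between calls to the robot, and variables do not carry over. Pictures are saved under pics/ and viewed, about 12 in all and at most 16, crops included, and the job is handed in when it is done.

```bash
mkdir -p pics
cat > h.py <<'E'
import numpy as np, cv2
from plant import bot
def cam(n):
    c=bot.read_camera(n); return c
def save(c,f,crop=None,s=1):
    im=c["color"][:,:,::-1]
    if crop: x0,y0,x1,y1=crop; im=im[y0:y1,x0:x1]
    cv2.imwrite("pics/"+f,cv2.resize(im,None,fx=s,fy=s,interpolation=cv2.INTER_CUBIC))
def ray(c,u,v):
    d=np.array([(u-c["cx"])/c["fx"],-(v-c["cy"])/c["fy"],-1.0])
    P=c["pose"]; return P[:3,3],P[:3,:3]@d
def plane(c,u,v,z):
    o,d=ray(c,u,v); return o+d*(z-o[2])/d[2]
def pt(c,u,v):
    o,d=ray(c,u,v); return o+d*c["depth"][int(v),int(u)]
def cloud(c):
    v,u=np.mgrid[:384,:512]; d=np.stack([(u-c["cx"])/c["fx"],-(v-c["cy"])/c["fy"],-np.ones(u.shape)],-1)
    return c["pose"][:3,3]+(d*c["depth"][...,None])@c["pose"][:3,:3].T
E
python3 - <<'E'
from h import *
print(bot.observe())
T=cam("top");S=cam("side")
for n,c in(("T",T),("S",S)):
    print(n,{k:v for k,v in c.items() if k not in("color","depth")}); np.savez("pics/"+n,**c)
im=np.vstack([T["color"],S["color"]])[:,:,::-1]
cv2.imwrite("pics/a.png",cv2.resize(np.hstack([T["color"],S["color"]])[:,:,::-1],(800,300)))
cv2.imwrite("pics/t.png",cv2.resize(T["color"][:,:,::-1],(800,600)));cv2.imwrite("pics/s.png",cv2.resize(S["color"][:,:,::-1],(800,600)))
E
```

```text
{'t': 0.0, 'qpos': array([ 1.28279262,  0.5371851 , -0.00444143,  1.53887333,  0.00260707,
        1.06729638, -0.07121126]), 'qvel': array([-0.00051133,  0.00029798,  0.00213018,  0.00196894, -0.00073498,
        0.00072497,  0.00010067]), 'joint_efforts': array([-1.69254936e-04, -5.70976174e+01,  9.90502685e-01, -2.51606119e+01,
       -5.61891636e-02,  1.77151489e-02,  1.41874284e-04]), 'tool_pos': array([ 0.14292451, -0.63375283,  0.40382645]), 'tcp_rot': array([-3.12056609e+00, -3.47607456e-01,  5.12691045e-04]), 'contact_force': array([0.71411026, 0.84178731, 0.17586318]), 'moment': array([ 0.02415202, -0.0044355 , -0.07814564]), 'finger_gap': 0.0883769282014815}
T {'fx': 358.6677837491541, 'fy': 358.6677837491541, 'cx': 258.94762366782106, 'cy': 187.83883603072226, 'pose': array([[ 1.04199591e-01,  9.72517012e-01, -2.08214088e-01,
         3.65447481e-01],
       [-9.94556118e-01,  1.01731207e-01, -2.25585707e-02,
         3.83789853e-02],
       [-7.56723392e-04,  2.09431189e-01,  9.77823095e-01,
         9.70471560e-01],
       [ 0.00000000e+00,  0.00000000e+00,  0.00000000e+00,
         1.00000000e+00]])}
S {'fx': 383.3490397852736, 'fy': 383.3490397852736, 'cx': 256.25540920144505, 'cy': 196.07740241818485, 'pose': array([[ 0.96482546,  0.14262593, -0.22083856,  0.34931099],
       [-0.26261836,  0.48463361, -0.83436315, -0.74865038],
       [-0.01197603,  0.86301107,  0.50504304,  0.57032255],
       [ 0.        ,  0.        ,  0.        ,  1.        ]])}
```

View pics/t.png

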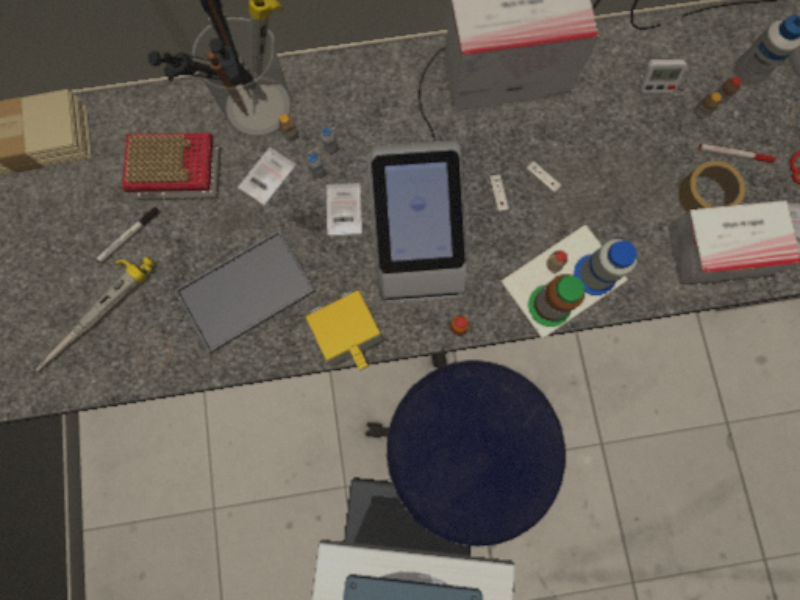

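View pics/s.png

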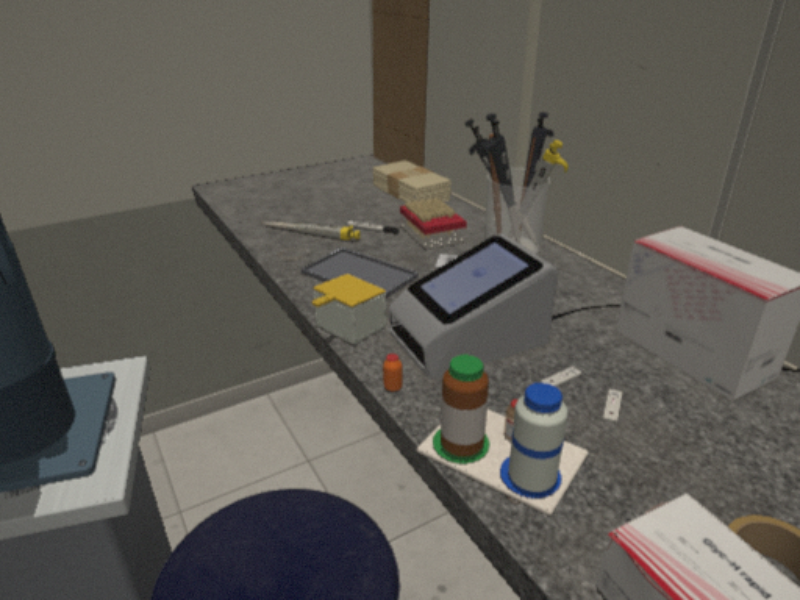

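Top view (800x600): tray (245,290), box with lid (343,326) and tab (358,357), reader (418,220). The board is at about (568,280), with the green bottle cap at (569,290) and the blue cap at (621,255).
Red-capped candidates: (558,262) on the white board behind the gap, brownish body, and (459,324) alone at the front, orange body. The first fits control_red; the second is the orange look-alike. There is also a bottle pair at the back right, (733,86) and (712,101), which is irrelevant.

Run:
```python
from h import *
T=dict(np.load("pics/T.npz"));S=dict(np.load("pics/S.npz"))
def mask(c,lo,hi,box,amin=15):
    hsv=cv2.cvtColor(c["color"],cv2.COLOR_RGB2HSV); m=cv2.inRange(hsv,lo,hi)
    x0,y0,x1,y1=[int(a/1.5625) for a in box]; k=np.zeros_like(m);k[y0:y1,x0:x1]=1; m=m*k
    n,l,st,ce=cv2.connectedComponentsWithStats(m)
    return [(st[i,4],ce[i].round(1),st[i,:4],l==i) for i in np.argsort(-st[1:,4])+1 if st[i,4]>amin]
def tri(a,b):
    o1,d1=a;o2,d2=b;d1=d1/np.linalg.norm(d1);d2=d2/np.linalg.norm(d2)
    A=np.stack([d1,-d2],1);s=np.linalg.lstsq(A,o2-o1,rcond=None)[0]
    p,q=o1+s[0]*d1,o2+s[1]*d2; return (p+q)/2,np.linalg.norm(p-q)
cT,cS=cloud(T),cloud(S)
G=((50,110,30),(85,255,255));B=((105,130,40),(125,255,255));R=((0,120,60),(6,255,255));Y=((20,150,80),(32,255,255))
for nm,h,bt,bs in(("green",G,(500,220,640,340),(420,350,600,500)),("blue",B,(500,220,650,340),(420,350,600,500)),("lid",Y,(300,285,390,375),(300,260,400,320)),("red",R,(540,240,575,280),(500,390,520,440))):
    for n,c,cl,b in(("T",T,cT,bt),("S",S,cS,bs)):
        for a,ce,st,m in mask(c,*h,b): 
            P=cl[m];print(nm,n,a,ce,st,"med",np.median(P,0).round(3),"z",np.percentile(P[:,2],[5,50,95]).round(3))
# local geometry from top cloud: board, tray, box lid
def rect(c,cl,m,z):
    u=cv2.findContours(m.astype(np.uint8),0,2)[0]; k=max(u,key=cv2.contourArea)[:,0]
    P=np.array([plane(c,a,b,z)[:2] for a,b in k]).astype(np.float32); return cv2.minAreaRect(P)
hsv=cv2.cvtColor(T["color"],cv2.COLOR_RGB2HSV)
L=mask(T,*Y,(300,285,390,375))[0][3]
P=cT[L]; A=np.c_[P[:,:2],np.ones(len(P))]; print("lid plane",np.linalg.lstsq(A,P[:,2],rcond=None)[0].round(3))
lo=cv2.morphologyEx(L.astype(np.uint8),2,np.ones((15,15)));print("lid rect",rect(T,cT,lo>0,np.median(P[:,2])))
tb=L&(cv2.dilate(lo,np.ones((5,5)))==0);print("tab",np.median(cT[tb],0),tb.sum())
# tray: height 4-14mm; 
for lab,(x0,y0,x1,y1) in dict(tray=(165,220,330,360),board=(490,215,645,345)).items():
    sl=np.zeros(T["depth"].shape,bool);sl[int(y0/1.5625):int(y1/1.5625),int(x0/1.5625):int(x1/1.5625)]=1
    print(lab,"zbench",np.percentile(cT[sl][:,2],[2,10,30,50,70,90]).round(4))
W=mask(T,(0,0,140),(40,60,255),(495,220,640,340),40)
for a,ce,st,m in W[:3]: print("white",a,ce,st,rect(T,cT,m,.008), np.median(cT[m],0))
K=mask(T,(95,20,40),(130,110,130),(170,225,320,355),100)
for a,ce,st,m in K[:2]: print("tray",a,ce,st,rect(T,cT,m,.01),np.median(cT[m],0))
save(T,"b.png",(300,120,430,220),4)
save(S,"c.png",(185,160,385,330),4)
```

```text
green T 233 [364.6 184.6] [356 177  18  17] med [ 0.576 -0.192  0.139] z [0.134 0.139 0.141]
green T 136 [346.9 199.5] [339 183  25  26] med [ 0.555 -0.173  0.012] z [0.008 0.012 0.016]
green S 290 [298.  235.1] [288 227  21  17] med [ 0.576 -0.198  0.138] z [0.13  0.138 0.14 ]
green S 183 [292.6 288.4] [278 276  34  20] med [ 0.558 -0.21   0.011] z [0.009 0.011 0.012]
blue T 226 [398.  162.2] [390 154  17  17] med [ 0.64  -0.269  0.139] z [0.135 0.139 0.142]
blue T 51 [382.  185.6] [374 182  19   7] med [ 0.61  -0.274  0.011] z [0.007 0.011 0.014]
blue T 42 [370.7 170. ] [368 164   9  14] med [ 0.651 -0.24   0.012] z [0.009 0.012 0.032]
blue S 355 [347.1 254.1] [336 245  24  19] med [ 0.639 -0.276  0.138] z [0.13  0.138 0.14 ]
blue S 189 [335.3 309. ] [321 293  38  25] med [ 0.619 -0.286  0.011] z [0.009 0.011 0.012]
blue S 104 [342.9 288.8] [328 281  31  12] med [ 0.628 -0.296  0.073] z [0.069 0.073 0.077]
lid T 1299 [219.7 209.3] [196 186  47  50] med [0.492 0.151 0.076] z [0.072 0.076 0.081]
lid S 546 [221.5 185.9] [200 176  46  20] med [0.492 0.147 0.075] z [0.072 0.075 0.079]
r
[... 289 characters left out ...]
ch [-0.0031 -0.0015  0.0002  0.0018  0.0037  0.0073]
board zbench [-8.227e-01 -4.600e-03 -3.000e-04  1.600e-03  8.600e-03  1.179e-01]
white 1205 [351.  174.6] [321 144  64  73] ((0.6123322248458862, -0.22587686777114868), (0.15453332662582397, 0.19002120196819305), 39.75696563720703) [ 0.64050539 -0.18122266  0.0080868 ]
white 274 [392.1 212.7] [370 207  39  10] ((0.5419638752937317, -0.29655933380126953), (0.02455267682671547, 0.10410884022712708), 5.9752960205078125) [ 0.68701065 -0.60565952 -0.81915538]
white 117 [374.1 194.5] [363 188  24  18] ((0.5861974358558655, -0.24995429813861847), (0.020920468494296074, 0.08107680082321167), 40.16985321044922) [ 0.5859827  -0.25398625  0.00777058]
```

View pics/b.png

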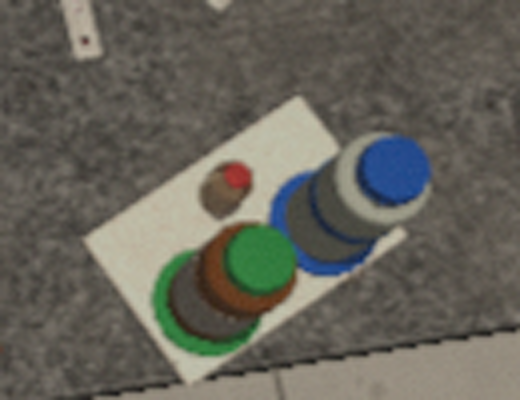

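The crop confirms it: the red cap with a brownish body sits on the white board behind the gap. Next I measure the tray, box and reader clearance.

```bash
cat >> h.py <<'E'
from scipy.spatial.transform import Rotation as Rt
def go(gx,gy,gz,jaw,obs=None):
    """grasp-point target (m), jaw angle world deg, tool down -> shift cm (tool axes), rotvec deg"""
    o=bot.observe(); R=Rt.from_rotvec(o["tcp_rot"]); best=None
    for k in(0,180):
        a=np.radians(jaw+k); y=np.array([np.cos(a),np.sin(a),0]); z=np.array([0,0,-1.]); x=np.cross(y,z)
        r=R.inv()*Rt.from_matrix(np.stack([x,y,z],1)); 
        if best is None or r.magnitude()<best.magnitude(): best=r
    s=R.inv().apply(np.array([gx,gy,gz+.147])-o["tool_pos"])*100
    print("shift",s.round(2),"turn",np.degrees(best.as_rotvec()).round(1),"q7",o["qpos"][6].round(2),"gap",o["finger_gap"].round(4),"t",round(o["t"],2),"F",o["contact_force"].round(1))
E
python3 - <<'E'
from h import *
T=dict(np.load("pics/T.npz"));S=dict(np.load("pics/S.npz"));cT=cloud(T)
hsv=cv2.cvtColor(T["color"],cv2.COLOR_RGB2HSV)
m=cv2.inRange(hsv,(20,150,80),(32,255,255));m[:,260:]=0;m[:180]=0;m[240:]=0;m[:,:190]=0
body=cv2.morphologyEx(m,2,cv2.getStructuringElement(2,(19,19)))
k=max(cv2.findContours(body,0,2)[0],key=cv2.contourArea)[:,0]
P=np.array([plane(T,a,b,.076)[:2] for a,b in k]).astype(np.float32)
print("lid",cv2.minAreaRect(P))
tab=cv2.bitwise_and(m,255-cv2.dilate(body,np.ones((7,7))));v,u=np.nonzero(tab);print("tab px",u.mean(),v.mean(),len(u),plane(T,u.mean(),v.mean(),.078),np.median(cT[tab>0],0))
# tray by colour: sample colour
g=cv2.medianBlur(T["color"],5); print("tray rgb",g[186,157],"bench",g[215,120],g[150,130])
hb=cv2.cvtColor(g,cv2.COLOR_RGB2LAB).astype(int); d=np.abs(hb-hb[186,157]).max(-1)
mm=((d<14)&(cv2.Laplacian(cv2.cvtColor(T["color"],7),cv2.CV_32F).__abs__()<400)).astype(np.uint8)
mm[:,:105]=0;mm[:,210:]=0;mm[:140]=0;mm[230:]=0
mm=cv2.morphologyEx(mm,2,np.ones((7,7)));k=max(cv2.findContours(mm,0,2)[0],key=cv2.contourArea)[:,0]
P=np.array([plane(T,a,b,.008)[:2] for a,b in k]).astype(np.float32);print("tray",cv2.minAreaRect(P))
for c in[(180,295),(279,236),(313,290),(212,347)]:print("corner",plane(T,c[0]/1.5625,c[1]/1.5625,.012)[:2].round(3))
th=np.radians(31);xb=np.array([np.cos(th),np.sin(th)]);yb=np.array([-xb[1],xb[0]]);c0=np.array([.4955,.154])
Q=cT.reshape(-1,3);Q=Q[(Q[:,2]>.06)&(Q[:,2]<.5)];b=np.c_[(Q[:,:2]-c0)@xb,(Q[:,:2]-c0)@yb]
for z in(.07,.1,.13):
    s=(Q[:,2]>z)&(abs(b[:,0])<.1)&(b[:,1]<-.055)
    for a in(-.06,-.02,.02,.06):
        r=s&(abs(b[:,0]-a)<.02); print(z,a,"nearest y",b[r,1].max() if r.any() else None)
go(.64,-.272,.3,39.7)
E
python3 - <<'E'
from h import *
W=cam("wrist");print(W["pose"].round(3)); save(W,"w0.png")
E
```

```text
lid ((0.49372169375419617, 0.1533474624156952), (0.0814720094203949, 0.09632660448551178), 33.29656982421875)
tab px 230.08955223880596 229.71641791044777 67 [0.44228015 0.11914868 0.078     ] [0.44099407 0.11922607 0.08074763]
tray rgb [106 103 102] bench [90 86 78] [95 91 82]
tray ((0.5498731732368469, 0.34048035740852356), (0.13107164204120636, 0.20388780534267426), 38.088191986083984)
corner [0.526 0.451]
corner [0.651 0.295]
corner [0.559 0.221]
corner [0.442 0.379]
0.07 -0.06 nearest y -0.3322563868701147
0.07 -0.02 nearest y -0.1336097354233718
0.07 0.02 nearest y -0.081173914644485
0.07 0.06 nearest y -0.08211638149270314
0.1 -0.06 nearest y -0.3322563868701147
0.1 -0.02 nearest y None
0.1 0.02 nearest y -0.18175564497107244
0.1 0.06 nearest y -0.0965134662437906
0.13 -0.06 nearest y -0.4228007068788668
0.13 -0.02 nearest y None
0.13 0.02 nearest y None
0.13 0.06 nearest y None
[[ 0.22   0.934  0.283  0.214]
 [-0.976  0.211  0.062 -0.617]
 [-0.002 -0.29   0.957  0.385]
 [ 0.     0.     0.     1.   ]]Traceback (most recent call last):
  File "<stdin>", line 24, in <module>
  File "h.py", line 28, in go
    print("shift",s.round(2),"turn",np.degrees(best.as_rotvec()).round(1),"q7",o["qpos"][6].round(2),"gap",o["finger_gap"].round(4),"t",round(o["t"],2),"F",o["contact_force"].round(1))
                                                                                                           ^^^^^^^^^^^^^^^^^^^^^
AttributeError: 'float' object has no attribute 'round'
```

```bash
python3 - <<'E'
s=open('h.py').read()
s=s.replace("for k in(0,180):","for k in(0,):").replace('o["finger_gap"].round(4)','round(float(o["finger_gap"]),4)').replace('o["qpos"][6].round(2)','round(float(o["qpos"][6]),2)')
open('h.py','w').write(s)
E
python3 -c "
from h import *
go(.64,-.272,.3,39)"
```

```text
shift [ 56.45 -24.36  -4.27] turn [-1.000e-01 -1.000e-01 -1.163e+02] q7 -0.07 gap 0.0877 t 0.15 F [ 0.1 -0.1 -0.5]
```

```bash
python3 -m pendant '[[[5,-2,-4.3],[0,0,-10]],[[11,-5,-4.3],[0,0,-20]],[[17,-7,-4.3],[0,0,-30]],[[23,-10,-4.3],[0,0,-40]],[[28,-12,-4.3],[0,0,-50]],[[34,-15,-4.3],[0,0,-60]],[[40,-17,-4.3],[0,0,-70]],[[45,-19.5,-4.3],[0,0,-80]],[[50,-22,-4.3],[0,0,-90]],[[54,-23.5,-4.3],[0,0,-100]]]' 8.8
python3 -c "
from h import *
go(.64,-.272,.3,39);print(bot.observe()['qpos'])"
```

```text
t: 1.4
tool_pos: [0.6199, -0.2831, 0.4475]
tcp_rot: [-1.729, -2.622, -0.002]
contact_force: [0.2, 0.3, 0.1]
finger_gap: 0.0883
shift [0.23 2.28 0.05] turn [  0.   -0.1 -15.8] q7 0.56 gap 0.0883 t 1.4 F [0.2 0.3 0.1]
[ 0.67423521  0.60612686 -0.49571378  1.37515954  0.28996395  1.23263992
  0.56219647]
```

```bash
python3 -m pendant '[[[0.2,2.3,0],[0,0,-10]],[[0.2,2.3,0],[0,0,-16]],[[0.2,2.3,0],[0,0,-16]]]'
cat >> h.py <<'E'
def comp(c,h,box=None,amin=40):
    hsv=cv2.cvtColor(c["color"],cv2.COLOR_RGB2HSV); m=cv2.inRange(hsv,*h)
    if box: k=np.zeros_like(m);k[box[1]:box[3],box[0]:box[2]]=1;m=m*k
    n,l,st,ce=cv2.connectedComponentsWithStats(m)
    return [(st[i,4],ce[i],st[i,:4],l==i) for i in np.argsort(-st[1:,4])+1 if st[i,4]>amin]
G=((50,110,30),(85,255,255));B=((105,130,40),(125,255,255));R=((0,120,60),(6,255,255));Y=((20,150,80),(32,255,255))
E
python3 - <<'E'
from h import *
c=cam("wrist");save(c,"w1.png");P=cloud(c)
for n,h,z in(("B",B,.139),("G",G,.139),("R",R,.064)):
    for a,ce,st,m in comp(c,h)[:4]: print(n,a,ce.round(1),st,"on plane",plane(c,*ce,z).round(4),"med",np.median(P[m],0).round(4),"top",np.percentile(P[m][:,2],[5,90]).round(3))
o=bot.observe();print(o["tool_pos"],o["tcp_rot"])
E
```

```text
t: 1.78
tool_pos: [0.6385, -0.2753, 0.447]
tcp_rot: [-1.36, -2.831, -0.0]
contact_force: [-0.7, 0.2, -0.1]
finger_gap: 0.0881
B 569 [262.  180.1] [248 163  34  31] on plane [ 0.64   -0.2764  0.139 ] med [ 0.6399 -0.2762  0.1397] top [0.139 0.141]
B 282 [267.2 130.8] [246 125  43  15] on plane [ 0.6134 -0.2354  0.139 ] med [ 0.6215 -0.2407  0.0117] top [0.01  0.013]
B 46 [284.1 176.5] [281 172   7  10] on plane [ 0.6548 -0.2598  0.139 ] med [ 0.6546 -0.2599  0.1397] top [0.138 0.141]
G 1633 [267.2  65.4] [246  42  44  48] on plane [ 0.577  -0.1904  0.139 ] med [ 0.5771 -0.1905  0.1396] top [0.138 0.141]
G 102 [265.9 100.5] [243  93  44  12] on plane [ 0.595  -0.2146  0.139 ] med [ 0.5998 -0.2156  0.0115] top [0.01  0.013]
R 156 [312.6 116.4] [306 110  14  14] on plane [ 0.6509 -0.1938  0.064 ] med [ 0.6509 -0.1938  0.0639] top [0.062 0.065]
[ 0.63829702 -0.27558572  0.44725294] [-1.36300592e+00 -2.82964607e+00  2.13717891e-04]
```

View pics/w1.png

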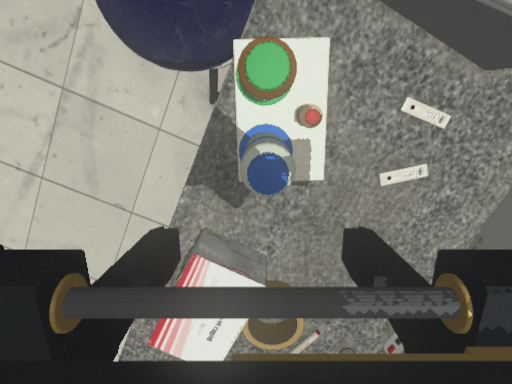

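```bash
cat >> h.py <<'E'
def caps(c,x,y,z0,z1,r=.04):
    """centre of minimal circle of depth points between z0,z1 near x,y"""
    P=cloud(c);m=(P[...,2]>z0)&(P[...,2]<z1)&(np.hypot(P[...,0]-x,P[...,1]-y)<r)&(c["depth"]>0)
    Q=P[m];m8=cv2.morphologyEx(m.astype(np.uint8),2,np.ones((3,3)));Q=P[m8>0]
    return np.array(cv2.minEnclosingCircle(Q[:,:2].astype(np.float32))[0]).round(4),cv2.minEnclosingCircle(Q[:,:2].astype(np.float32))[1],np.median(Q[:,2]).round(4),len(Q)
E
python3 - <<'E'
from h import *
c=cam("wrist")
print(caps(c,.642,-.272,.135,.145),caps(c,.577,-.1905,.135,.145),caps(c,.651,-.194,.055,.07,.03))
T=dict(np.load("pics/T.npz"));S=dict(np.load("pics/S.npz"))
for k in(T,S):print(caps(k,.642,-.272,.134,.145),caps(k,.577,-.1905,.134,.145))
go(.642,-.272,.102,39)
E
```

```text
(array([ 0.6404, -0.2688]), 0.02122359164059162, np.float64(0.1396), 1279) (array([ 0.5767, -0.1905]), 0.02074611186981201, np.float64(0.1395), 1699) (array([ 0.6507, -0.1937]), 0.010716166347265244, np.float64(0.0635), 229)
(array([ 0.643 , -0.2688]), 0.021605297923088074, np.float64(0.1388), 223) (array([ 0.5782, -0.1911]), 0.021148040890693665, np.float64(0.1389), 234)
(array([ 0.6427, -0.2713]), 0.022264614701271057, np.float64(0.1385), 285) (array([ 0.5791, -0.1928]), 0.022030258551239967, np.float64(0.1384), 248)
shift [ 0.05  0.54 19.84] turn [-0.  -0.  -0.5] q7 0.79 gap 0.0879 t 1.88 F [-0.   0.2  0.3]
```

```bash
python3 - <<'E'
from h import *
c=dict(np.load("pics/T.npz"));Q=cloud(c).reshape(-1,3);Q=Q[(Q[:,2]>.09)&(Q[:,2]<.6)]
a=np.radians(39);X=np.array([-np.sin(a),np.cos(a)]);Y=np.array([np.cos(a),np.sin(a)])
d=Q[:,:2]-[.641,-.269];m=(abs(d@Y)<.13)&(d@X<-.03)&(d@X>-.15)
print(m.sum(),(d@X)[m].max() if m.any() else 0, Q[m][:,2].max() if m.any() else 0)
go(.641,-.269,.102,39.2)
E
python3 -m pendant '[[[0.3,0.6,4],[0,0,0]],[[0.3,0.6,8],[0,0,0]],[[0.3,0.6,12],[0,0,0]],[[0.3,0.6,16],[0,0,0]],[[0.3,0.6,18],[0,0,0]],[[0.3,0.6,19.8],[0,0,0]],[[0.3,0.6,19.8],[0,0,0]],[[0.3,0.6,19.8],[0,0,0]]]'
```

```text
0 0 0
shift [ 0.35  0.65 19.84] turn [-0.  -0.  -0.7] q7 0.79 gap 0.0879 t 1.88 F [-0.   0.2  0.3]
t: 2.88
tool_pos: [0.6419, -0.2694, 0.2511]
tcp_rot: [1.359, 2.83, 0.0]
contact_force: [-0.2, 1.4, 0.2]
finger_gap: 0.0877
```

```bash
python3 -m pendant '[[[0,0,0],[0,0,0]],[[0,0,0],[0,0,0]],[[0,0,0],[0,0,0]],[[0,0,0],[0,0,0]],[[0,0,0],[0,0,0]],[[0,0,0],[0,0,0]]]' 5
python3 -m pendant '[[[0,0,-1],[0,0,0]],[[0,0,-3],[0,0,0]],[[0,0,-6],[0,0,0]],[[0,0,-10],[0,0,0]],[[0,0,-14],[0,0,0]],[[0,0,-18],[0,0,0]],[[0,0,-19.5],[0,0,0]],[[0,0,-19.5],[0,0,0]]]'
python3 - <<'E'
from h import *
a=np.radians(128.6)  # tray long axis (away from robot's right): +y side
c=np.array([.547,.3385]);print("slots",c+.05*np.array([np.cos(a),np.sin(a)]),c-.05*np.array([np.cos(a),np.sin(a)]))
s=c+.05*np.array([np.cos(a),np.sin(a)]);go(*s,.3,39)
E
```

```text
t: 3.62
tool_pos: [0.6415, -0.2691, 0.2501]
tcp_rot: [1.359, 2.832, 0.0]
contact_force: [0.5, 1.0, 3.5]
finger_gap: 0.0589
t: 4.62
tool_pos: [0.6413, -0.2692, 0.4455]
tcp_rot: [1.359, 2.831, -0.0]
contact_force: [0.0, -0.8, -3.3]
finger_gap: 0.0592
slots [0.51580602 0.37757602] [0.57819398 0.29942398]
shift [58.32 30.65 -0.21] turn [ 0.   0.1 -0.3] q7 0.78 gap 0.0592 t 4.62 F [ 0.  -0.8 -3.3]
```

```bash
python3 -m pendant '[[[1.5,0.8,0],[0,0,0]],[[4.5,2.4,0],[0,0,0]],[[8,4.2,0],[0,0,0]],[[12,6.3,0],[0,0,0]],[[16,8.4,0],[0,0,0]],[[20,10.5,0],[0,0,0]],[[24,12.6,0],[0,0,0]],[[28,14.7,0],[0,0,0]],[[32,16.8,0],[0,0,0]],[[36,18.9,0],[0,0,0]]]'
python3 -m pendant '[[[4,2.1,0],[0,0,0]],[[8,4.2,0],[0,0,0]],[[12,6.3,0],[0,0,0]],[[16,8.4,0],[0,0,0]],[[19,10,0],[0,0,0]],[[21,11.2,0],[0,0,0]],[[22.3,11.7,0],[0,0,0]],[[22.3,11.7,0],[0,0,0]],[[22.3,11.7,0],[0,0,0]]]'
python3 - <<'E'
from h import *
go(.5158,.3776,.3,39)
c=cam("wrist");save(c,"w2.png");np.savez("pics/W2",**c);P=cloud(c);print(np.median(P[40:60,100:110].reshape(-1,3),0))
T=cam("top");save(T,"t2.png",(90,110,290,250),4);np.savez("pics/T2",**T)
E
```

```text
t: 5.88
tool_pos: [0.5619, 0.132, 0.4431]
tcp_rot: [-1.357, -2.831, 0.002]
contact_force: [0.2, -0.2, -2.2]
finger_gap: 0.0589
t: 7.0
tool_pos: [0.5159, 0.376, 0.4443]
tcp_rot: [1.361, 2.831, -0.002]
contact_force: [-0.4, 0.2, -2.6]
finger_gap: 0.0592
shift [ 0.13  0.1  -0.27] turn [-0.1  0.1 -0.4] q7 -0.31 gap 0.0592 t 7.0 F [-0.4  0.2 -2.6]
[-0.10609616  0.20067263 -0.82015193]
```

View pics/w2.png

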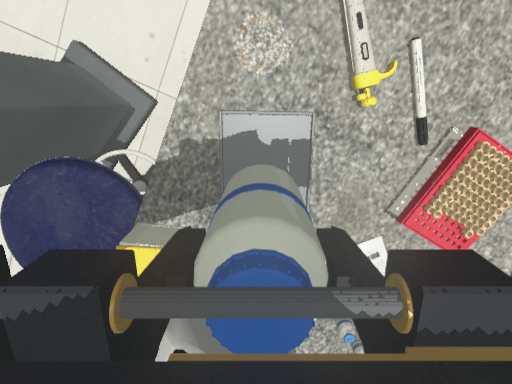

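The tray's far corners appear at (221,112) and (314,112). I use them to check the tray position.

Run:
```python
from h import *
c=dict(np.load("pics/W2.npz"))
A=plane(c,220.5,111.5,.012)[:2];B_=plane(c,314.5,111.5,.012)[:2];print(A,B_,np.linalg.norm(A-B_))
d=(B_-A)/np.linalg.norm(B_-A);l=np.array([d[1],-d[0]]);print("axis deg",np.degrees(np.arctan2(d[1],d[0])));M=(A+B_)/2
for s in(1,-1):print("centre",M+s*l*.105,"slots",M+s*l*.055,M+s*l*.155)
```

```text
[0.43636931 0.38762221] [0.53461251 0.46609804] 0.12573854145960103
axis deg 38.61755906774206
centre [0.55102341 0.34482055] slots [0.51981746 0.38388702] [0.58222937 0.30575409]
centre [0.41995841 0.5088997 ] slots [0.45116436 0.46983323] [0.38875245 0.54796616]
```

```bash
python3 -m pendant '[[[0.3,0.5,3],[0,0,0]],[[0.3,0.5,7],[0,0,0]],[[0.3,0.5,11],[0,0,0]],[[0.3,0.5,15],[0,0,0]],[[0.3,0.5,18],[0,0,0]],[[0.3,0.5,19.3],[0,0,0]],[[0.3,0.5,19.8],[0,0,0]],[[0.3,0.5,20],[0,0,0]],[[0.3,0.5,20],[0,0,0]]]'
```

```text
t: 8.22
tool_pos: [0.5178, 0.3828, 0.2457]
tcp_rot: [1.36, 2.831, 0.002]
contact_force: [0.2, -0.4, -3.0]
finger_gap: 0.0592
```

```bash
python3 -m pendant '[[[0,0,0.2],[0,0,0]],[[0,0,0.3],[0,0,0]],[[0,0,0.3],[0,0,0]]]'
```

```text
t: 8.6
tool_pos: [0.5178, 0.3829, 0.243]
tcp_rot: [1.359, 2.831, 0.001]
contact_force: [-1.1, -1.4, 5.2]
finger_gap: 0.0589
```

Contact. I release it, retreat and fetch the green one.

```bash
python3 -m pendant '[[[0,0,0],[0,0,0]],[[0,0,0],[0,0,0]],[[0,0,0],[0,0,0]],[[0,0,-3],[0,0,0]],[[0,0,-8],[0,0,0]],[[0,0,-14],[0,0,0]],[[0,0,-19],[0,0,0]],[[0,0,-19],[0,0,0]]]' 8.8
python3 -c "
from h import *
go(.577,-.191,.29,39)"
```

```text
t: 9.6
tool_pos: [0.518, 0.3837, 0.4364]
tcp_rot: [1.358, 2.829, 0.011]
contact_force: [-0.5, 0.0, -0.7]
finger_gap: 0.0877
shift [-48.54 -31.32  -0.32] turn [ 0.5 -0.  -0.3] q7 -0.32 gap 0.0877 t 9.6 F [-0.5  0.  -0.7]
```

```bash
python3 -m pendant '[[[-5,-3.2,0],[0,0,0]],[[-10,-6.4,0],[0,0,0]],[[-15,-9.7,0],[0,0,0]],[[-20,-12.9,0],[0,0,0]],[[-25,-16.1,0],[0,0,0]],[[-30,-19.4,0],[0,0,0]],[[-35,-22.6,0],[0,0,0]],[[-40,-25.8,0],[0,0,0]],[[-45,-29,0],[0,0,0]],[[-48.5,-31.3,0],[0,0,0]]]'
python3 -m pendant '[[[0,0,0],[0,0,0]],[[0,0,0],[0,0,0]]]'
python3 - <<'E'
from h import *
c=cam("wrist");np.savez("pics/W3",**c);save(c,"w3.png");T=cam("top");S=cam("side")
for k in(c,T,S):
    try: print(caps(k,.577,-.191,.134,.145),caps(k,.651,-.194,.055,.07,.03))
    except Exception as e: print(e)
for k in(T,S):
    try: print("blue",caps(k,.518,.382,.127,.138))
    except Exception as e: print(e)
go(.577,-.191,.102,39.2)
save(S,"s3.png",(150,90,420,330),2.5)
E
```

```text
t: 10.85
tool_pos: [0.576, -0.195, 0.4303]
tcp_rot: [-1.363, -2.829, 0.002]
contact_force: [0.3, -0.3, -0.7]
finger_gap: 0.088
t: 11.1
tool_pos: [0.5764, -0.1906, 0.4308]
tcp_rot: [-1.358, -2.831, -0.001]
contact_force: [-0.6, 0.3, -0.6]
finger_gap: 0.0881
(array([ 0.5769, -0.1904]), 0.021311014890670776, np.float64(0.1396), 1408) (array([ 0.6509, -0.1935]), 0.010586838237941265, np.float64(0.0635), 203)
(array([ 0.5783, -0.1913]), 0.02104165405035019, np.float64(0.139), 236) (array([ 0.6525, -0.1954]), 0.010043233633041382, np.float64(0.0629), 41)
(array([ 0.5798, -0.1935]), 0.022262627258896828, np.float64(0.1384), 250) (array([ 0.6521, -0.1952]), 0.010034282691776752, np.float64(0.062), 63)
blue (array([0.5184, 0.382 ]), 0.02138284593820572, np.float64(0.132), 227)
blue (array([0.5188, 0.378 ]), 0.02183794416487217, np.float64(0.1311), 63)
shift [-0.12 -0.05 18.26] turn [ 0.  -0.  -0.3] q7 0.68 gap 0.088 t 11.25 F [-1.8 -0.1 -0.9]
```

View pics/s3.png

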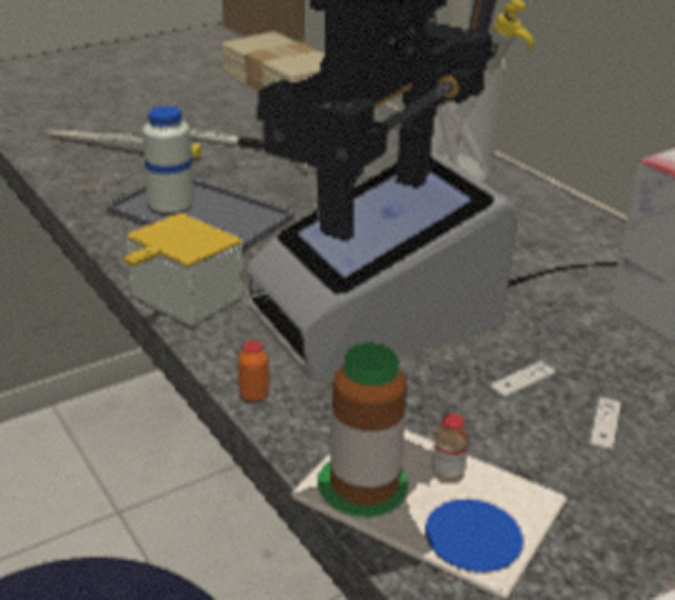

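The blue bottle stands upright in the tray and its disc is bare. Now the green bottle.

```bash
python3 -m pendant '[[[0,0,4],[0,0,0]],[[0,0,8],[0,0,0]],[[0,0,12],[0,0,0]],[[0,0,15],[0,0,0]],[[0,0,17],[0,0,0]],[[0,0,18.3],[0,0,0]],[[0,0,18.3],[0,0,0]],[[0,0,18.3],[0,0,0]]]'
python3 -m pendant '[[[0,0,0],[0,0,0]],[[0,0,0],[0,0,0]],[[0,0,0],[0,0,0]],[[0,0,0],[0,0,0]],[[0,0,0],[0,0,0]],[[0,0,0],[0,0,0]]]' 5
python3 -m pendant '[[[0,0,-1],[0,0,0]],[[0,0,-3],[0,0,0]],[[0,0,-6],[0,0,0]],[[0,0,-10],[0,0,0]],[[0,0,-14],[0,0,0]],[[0,0,-18],[0,0,0]],[[0,0,-19.5],[0,0,0]],[[0,0,-19.5],[0,0,0]]]'
python3 - <<'E'
from h import *
go(.5804,.3034,.3,38.6)
c=cam("wrist");np.savez("pics/W4",**c);save(c,"w4.png")
for n,h in(("B",B),("G",G)):
    for a,ce,st,m in comp(c,h,None,150)[:3]: print(n,a,ce.round(1),st,plane(c,*ce,.011).round(4),np.median(cloud(c)[m],0).round(4))
E
```

```text
t: 12.25
tool_pos: [0.5771, -0.1917, 0.2497]
tcp_rot: [1.359, 2.831, 0.0]
contact_force: [0.6, 0.4, 0.8]
finger_gap: 0.0879
t: 13.0
tool_pos: [0.5768, -0.1915, 0.249]
tcp_rot: [1.359, 2.832, 0.0]
contact_force: [-0.5, 0.6, 2.8]
finger_gap: 0.0574
t: 14.0
tool_pos: [0.5765, -0.1917, 0.4444]
tcp_rot: [1.359, 2.831, -0.0]
contact_force: [-0.3, -0.0, -2.0]
finger_gap: 0.0572
shift [38.39 31.26 -0.3 ] turn [0.  0.1 0.1] q7 0.69 gap 0.0572 t 14.0 F [-0.3 -0.  -2. ]
G 2665 [266.6 334.2] [217 319  98  34] [ 0.7767 -0.4263  0.011 ] [ 0.5819 -0.1964  0.3356]
G 1193 [257.9 277.7] [212 263  92  24] [ 0.6965 -0.3491  0.011 ] [ 0.564  -0.179   0.3352]
G 393 [262.6 134.7] [245 127  37  18] [ 0.5609 -0.1686  0.011 ] [ 0.5609 -0.169   0.0118]
```

```bash
python3 -m pendant '[[[1.5,1.2,0],[0,0,0]],[[4.5,3.7,0],[0,0,0]],[[8,6.5,0],[0,0,0]],[[11.5,9.4,0],[0,0,0]],[[15,12.2,0],[0,0,0]],[[18.5,15.1,0],[0,0,0]],[[22,17.9,0],[0,0,0]],[[25.5,20.8,0],[0,0,0]],[[29,23.6,0],[0,0,0]],[[32.5,26.5,0],[0,0,0]]]'
python3 -m pendant '[[[3,2.4,0],[0,0,0]],[[5,4,0],[0,0,0]],[[5.9,4.8,0],[0,0,0]],[[5.9,4.8,0],[0,0,0]],[[5.9,4.8,0],[0,0,0]]]'
python3 -c "
from h import *
go(.5804,.3034,.0965,38.6)"
```

```text
t: 15.3
tool_pos: [0.5788, 0.2303, 0.4422]
tcp_rot: [-1.357, -2.831, 0.002]
contact_force: [-0.6, -0.1, -1.9]
finger_gap: 0.0574
t: 15.92
tool_pos: [0.581, 0.3025, 0.4433]
tcp_rot: [1.362, 2.831, -0.002]
contact_force: [0.6, -0.5, -2.2]
finger_gap: 0.0575
shift [ 0.12  0.03 19.98] turn [-0.1  0.   0. ] q7 -0.15 gap 0.0575 t 15.93 F [ 0.6 -0.5 -2.2]
```

```bash
python3 -m pendant '[[[0.1,0,3],[0,0,0]],[[0.1,0,7],[0,0,0]],[[0.1,0,11],[0,0,0]],[[0.1,0,15],[0,0,0]],[[0.1,0,18],[0,0,0]],[[0.1,0,19.4],[0,0,0]],[[0.1,0,19.9],[0,0,0]],[[0.1,0,20.1],[0,0,0]],[[0.1,0,20.2],[0,0,0]],[[0.1,0,20.2],[0,0,0]]]'
```

```text
t: 17.18
tool_pos: [0.5802, 0.3047, 0.2424]
tcp_rot: [1.359, 2.832, 0.001]
contact_force: [-0.1, 0.4, -0.4]
finger_gap: 0.0575
```

```bash
python3 -m pendant '[[[0,0,0.1],[0,0,0]],[[0,0,0.1],[0,0,0]]]'
python3 -m pendant '[[[0,0,0],[0,0,0]],[[0,0,0],[0,0,0]],[[0,0,0],[0,0,0]],[[0,0,-3],[0,0,0]],[[0,0,-8],[0,0,0]],[[0,0,-13],[0,0,0]],[[0,0,-16],[0,0,0]],[[0,0,-16],[0,0,0]]]' 8.8
python3 -c "
from h import *
go(.44,.117,.24,123.5)"
```

```text
t: 17.42
tool_pos: [0.5803, 0.3048, 0.2419]
tcp_rot: [1.359, 2.831, 0.001]
contact_force: [-1.7, -0.1, 4.2]
finger_gap: 0.0573
t: 18.42
tool_pos: [0.5805, 0.3051, 0.4033]
tcp_rot: [1.359, 2.83, 0.006]
contact_force: [0.3, -0.4, -0.8]
finger_gap: 0.0882
shift [ -5.89 -22.73   1.53] turn [  0.2   0.2 -84.8] q7 -0.18 gap 0.0882 t 18.43 F [ 0.3 -0.4 -0.8]
```

```bash
python3 -m pendant '[[[-0.7,-2.8,0],[0,0,-10]],[[-1.5,-5.6,0],[0,0,-20]],[[-2.2,-8.5,0],[0,0,-30]],[[-3,-11,0],[0,0,-40]],[[-3.7,-14,1],[0,0,-50]],[[-4.4,-17,1.5],[0,0,-60]],[[-5.2,-20,1.5],[0,0,-70]],[[-5.9,-22.7,1.5],[0,0,-80]],[[-5.9,-22.7,1.5],[0,0,-85]],[[-5.9,-22.7,1.5],[0,0,-85]]]' 5
python3 - <<'E'
from h import *
c=cam("wrist");np.savez("pics/W5",**c);save(c,"w5.png");P=cloud(c)
for a,ce,st,m in comp(c,Y,None,100)[:3]: print(a,ce.round(1),st,np.median(P[m],0).round(4))
T=cam("top");print(caps(T,.518,.382,.127,.138),caps(T,.58,.304,.127,.138))
go(.44,.117,.24,123.5)
E
```

```text
t: 19.68
tool_pos: [0.4394, 0.1159, 0.3847]
tcp_rot: [0.908, -3.006, -0.001]
contact_force: [-0.1, -0.3, -0.1]
finger_gap: 0.0498
6242 [261.9 236. ] [216 187  94  86] [0.4912 0.1533 0.0762]
(array([0.5182, 0.3827]), 0.021821249276399612, np.float64(0.132), 234) (array([0.5814, 0.3042]), 0.020978491753339767, np.float64(0.132), 214)
shift [-0.05  0.02 -0.19] turn [ 0.1 -0.   0.1] q7 1.35 gap 0.0501 t 19.77 F [-0.3  0.4  0.4]
```

View pics/w5.png

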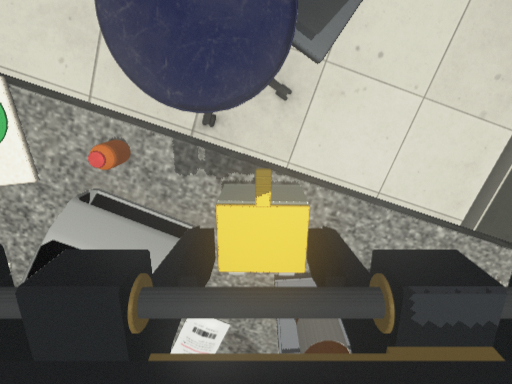

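Run:
```python
from h import *
c=dict(np.load("pics/W5.npz"));P=cloud(c)
hsv=cv2.cvtColor(c["color"],cv2.COLOR_RGB2HSV)
m=cv2.inRange(hsv,(18,120,60),(34,255,255))>0;m[:150]=0;m[:,:200]=0;m[:,330:]=0
t=m.copy();t[200:]=0;t[:,:250]=0;t[:,278:]=0;v,u=np.nonzero(t);print("tab px",u.min(),u.max(),v.min(),v.max(),len(u))
Q=P[t];print("tab z",np.percentile(Q[:,2],[5,25,50,75,95]).round(4),np.median(Q,0).round(4))
for r in(172,180,188,196,204):
    k=np.nonzero(m[r])[0];k=k[(k>245)&(k<285)];print(r,k.min(),k.max(),P[r,int(k.mean())].round(4))
l=np.zeros_like(m);l[208:268,222:304]=1;l&=m;Q=P[l];A=np.c_[Q[:,:2]-[.49,.153],np.ones(len(Q))]
s=np.linalg.lstsq(A,Q[:,2],rcond=None)[0];print("plane",s,"slope dir deg",np.degrees(np.arctan2(-s[1],-s[0])),"angle",np.hypot(s[0],s[1]))
for a,b in((216.5,205),(309,205),(216.5,272),(307,272)):print(a,b,plane(c,a,b,.076).round(4))
```

```text
tab px 255 270 169 199 469
tab z [0.0794 0.0803 0.081  0.0817 0.0826] [0.4417 0.1221 0.081 ]
172 256 270 [0.431  0.115  0.0823]
180 256 270 [0.4379 0.1196 0.0815]
188 256 270 [0.4449 0.1243 0.0807]
196 255 270 [0.4525 0.1282 0.0805]
204 246 270 [0.4622 0.1298 0.0794]
plane [-0.28998162 -0.19461202  0.07813894] slope dir deg 33.86629086360251 angle 0.34923226725346823
216.5 205 [0.4877 0.0955 0.076 ]
309 205 [0.4351 0.1747 0.076 ]
216.5 272 [0.5551 0.1362 0.076 ]
307 272 [0.4998 0.2195 0.076 ]
```

```bash
python3 -c "
from h import *
go(.4414,.1218,.077,123.6)"
```

```text
shift [-0.44  0.33 16.11] turn [ 0.1 -0.   0. ] q7 1.35 gap 0.0501 t 19.77 F [-0.3  0.4  0.4]
```

```bash
python3 -m pendant '[[[-0.4,0.3,4],[0,0,0]],[[-0.4,0.3,8],[0,0,0]],[[-0.4,0.3,12],[0,0,0]],[[-0.4,0.3,14.5],[0,0,0]],[[-0.4,0.3,16.1],[0,0,0]],[[-0.4,0.3,16.1],[0,0,0]],[[-0.4,0.3,16.1],[0,0,0]]]' 5
python3 -m pendant '[[[0,0,0],[0,0,0]],[[0,0,0],[0,0,0]],[[0,0,0],[0,0,0]],[[0,0,0],[0,0,0]]]' 1
python3 -c "
import numpy as np
from h import *
o=bot.observe();print(o['moment'])
t0=.07;r=.106
for t in [.07,.2,.35,.5,.65,.8,.95,1.1,1.25,1.4,1.55,1.7,1.8]:
  f=lambda t:np.array([-(r*np.cos(t)-.0035*0),r*np.sin(t)+.0035*np.cos(t)])
  f=lambda t:np.array([-r*np.cos(t)+.0035*np.sin(t),r*np.sin(t)+.0035*np.cos(t)])
  d=(f(t)-f(t0))*100;print(t,'tool x',-d[0].round(2),'z',-d[1].round(2))
"
```

```text
t: 20.65
tool_pos: [0.4419, 0.1216, 0.2254]
tcp_rot: [-0.91, 3.005, 0.0]
contact_force: [0.2, 0.2, 0.5]
finger_gap: 0.0498
t: 21.15
tool_pos: [0.4418, 0.1208, 0.2248]
tcp_rot: [-0.91, 3.007, -0.001]
contact_force: [0.2, 0.3, 0.5]
finger_gap: 0.0153
[ 0.07923074 -0.19525207 -0.0439567 ]
0.07 tool x -0.0 z -0.0
0.2 tool x -0.23 z -1.36
0.35 tool x -0.71 z -2.87
0.5 tool x -1.41 z -4.3
0.65 tool x -2.32 z -5.6
0.8 tool x -3.42 z -6.76
0.95 tool x -4.67 z -7.74
1.1 tool x -6.05 z -8.52
1.25 tool x -7.54 z -9.08
1.4 tool x -9.09 z -9.41
1.55 tool x -10.68 z -9.51
1.7 tool x -12.26 z -9.38
1.8 tool x -13.3 z -9.15
```

```bash
python3 -m pendant '[[[-0.2,0,-1.4],[0,0,0]],[[-0.7,0,-2.9],[0,0,0]],[[-1.4,0,-4.3],[0,0,0]],[[-2.3,0,-5.6],[0,0,0]],[[-3.4,0,-6.8],[0,0,0]],[[-4.7,0,-7.7],[0,0,0]],[[-6,0,-8.5],[0,0,0]],[[-7.5,0,-9.1],[0,0,0]],[[-9.1,0,-9.4],[0,0,0]],[[-10.7,0,-9.5],[0,0,0]]]'
python3 -m pendant '[[[-0.8,0,0.1],[0,0,0]],[[-1.6,0,0.1],[0,0,0]],[[-2.3,0,0.3],[0,0,0]],[[-2.3,0,0.3],[0,0,0]]]'
python3 - <<'E'
from h import *
S=cam("side");save(S,"s5.png",(150,60,350,210),4);go(.46,.13,.3,123.6)
E
```

```text
t: 22.4
tool_pos: [0.5311, 0.179, 0.3197]
tcp_rot: [0.908, -3.005, 0.006]
contact_force: [0.8, -8.4, -5.8]
finger_gap: 0.0155
t: 22.9
tool_pos: [0.5504, 0.1916, 0.3164]
tcp_rot: [0.908, -3.005, 0.006]
contact_force: [3.5, -8.1, -3.3]
finger_gap: 0.0154
shift [ 10.97  -0.16 -13.02] turn [-0.2 -0.2  0. ] q7 1.21 gap 0.0156 t 22.95 F [ 2.6 -7.6 -3. ]
```

View pics/s5.png

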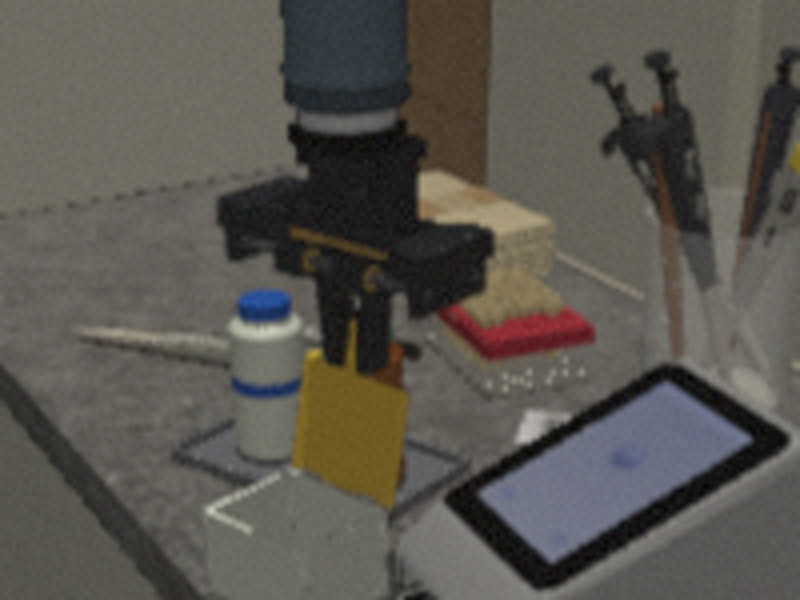

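```bash
python3 -m pendant '[[[0,0,0],[0,0,0]],[[0,0,0],[0,0,0]],[[0,0,-3],[0,0,0]],[[0,0,-7],[0,0,0]],[[2,0,-11],[0,0,0]],[[6,0,-13],[0,0,0]],[[9,0,-13],[0,0,0]],[[11,0,-13],[0,0,0]],[[11,0,-13],[0,0,0]]]' 4
python3 - <<'E'
from h import *
c=cam("wrist");np.savez("pics/W6",**c);save(c,"w6.png")
for a,ce,st,m in comp(c,((0,90,40),(9,255,255)),None,60)[:4]+comp(c,((172,90,40),(180,255,255)),None,60)[:3]: print(a,ce.round(1),st,plane(c,*ce,.005).round(4),np.median(cloud(c)[m],0).round(4))
go(.651,-.1938,.25,123.6)
E
```

```text
t: 24.08
tool_pos: [0.4573, 0.1326, 0.4472]
tcp_rot: [-0.912, 3.006, -0.001]
contact_force: [0.2, 0.2, -0.4]
finger_gap: 0.0395
453 [259.4 178.2] [247 169  26  21] [0.4882 0.152  0.005 ] [0.4879 0.1519 0.0065]
188 [117.6 129.2] [110 122  16  16] [ 0.5391 -0.0516  0.005 ] [ 0.5214 -0.0343  0.0557]
shift [  2.11 -37.88   5.04] turn [-0.   0.1  0.1] q7 1.41 gap 0.0405 t 24.12 F [0.2 0.3 0.4]
```

View pics/w6.png

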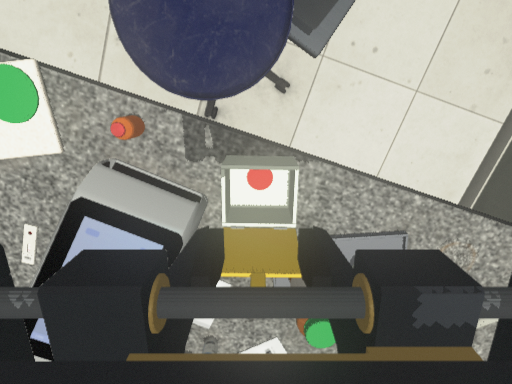

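```bash
python3 -m pendant '[[[0.3,-5,0],[0,0,0]],[[0.6,-10,0],[0,0,0]],[[0.9,-15,0],[0,0,0]],[[1.2,-20,0],[0,0,0]],[[1.4,-25,1],[0,0,0]],[[1.7,-30,3],[0,0,0]],[[2,-35,5],[0,0,0]],[[2.1,-37.9,5],[0,0,0]],[[2.1,-37.9,5],[0,0,0]],[[2.1,-37.9,5],[0,0,0]]]' 5
python3 - <<'E'
from h import *
c=cam("wrist");T=cam("top");S=cam("side");np.savez("pics/W7",**c);np.savez("pics/T7",**T);np.savez("pics/S7",**S);save(c,"w7.png")
for nm,k in(("W",c),("T",T),("S",S)):
  for n,h in(("B",B),("G",G)):
    for a,ce,st,m in comp(k,h,None,150)[:4]:
        q=np.median(cloud(k)[m],0)
        if .45<q[0]<.75 and -.4<q[1]<-.1:
            cn=max(cv2.findContours(m.astype(np.uint8),0,2)[0],key=len)[:,0]
            e=cv2.fitEllipse(cn) if len(cn)>5 else 0
            print(nm,n,a,st,plane(k,*ce,.011).round(4),"ell",plane(k,*e[0],.011).round(4),np.array(e[1]).round(1),"z",q[2].round(4))
  try: print(nm,"red",caps(k,.651,-.194,.055,.07,.03))
  except Exception as e: print(e)
go(.651,-.1938,.037,123.6)
E
```

```text
t: 25.38
tool_pos: [0.6514, -0.1928, 0.3966]
tcp_rot: [-0.914, 3.005, 0.002]
contact_force: [0.2, 0.3, -0.2]
finger_gap: 0.0499
W B 2106 [183  87  61  49] [ 0.6296 -0.2713  0.011 ] ell [ 0.6295 -0.2703  0.011 ] [42.8 63.3] z 0.0117
W G 1742 [267  78  61  48] [ 0.5631 -0.1932  0.011 ] ell [ 0.5641 -0.1945  0.011 ] [41.5 59.9] z 0.0117
W red (array([ 0.6513, -0.1941]), 0.010680703446269035, np.float64(0.0637), 264)
T B 521 [368 163  26  26] [ 0.6397 -0.2692  0.011 ] ell [ 0.6398 -0.2693  0.011 ] [23.9 26.2] z 0.0113
T G 536 [339 183  26  26] [ 0.5755 -0.1924  0.011 ] ell [ 0.5755 -0.1924  0.011 ] [24.6 26.1] z 0.0114
T red (array([ 0.6539, -0.1948]), 0.01045298669487238, np.float64(0.0627), 38)
S B 828 [321 290  38  28] [ 0.6398 -0.2703  0.011 ] ell [ 0.6397 -0.2704  0.011 ] [26.5 37.8] z 0.0107
S G 664 [278 272  34  24] [ 0.5759 -0.1933  0.011 ] ell [ 0.576  -0.1932  0.011 ] [23.6 34.2] z 0.0108
S red (array([ 0.6525, -0.1961]), 0.010097987949848175, np.float64(0.0622), 63)
shift [ 0.05 -0.06 21.31] turn [-0.   0.   0.2] q7 1.95 gap 0.0498 t 25.52 F [-0.3  0.1  0.9]
```

View pics/w7.png

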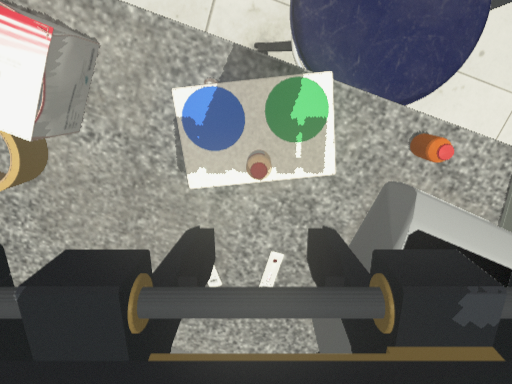

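```bash
python3 -m pendant '[[[0,0,5],[0,0,0]],[[0,0,10],[0,0,0]],[[0,0,14],[0,0,0]],[[0,0,17.5],[0,0,0]],[[0,0,20],[0,0,0]],[[0,0,21.4],[0,0,0]],[[0,0,21.4],[0,0,0]],[[0,0,21.4],[0,0,0]]]' 5
python3 -m pendant '[[[0,0,0],[0,0,0]],[[0,0,0],[0,0,0]],[[0,0,0],[0,0,0]],[[0,0,0],[0,0,0]],[[0,0,0],[0,0,0]]]' 2.2
python3 -m pendant '[[[0,0,-1],[0,0,0]],[[0,0,-3],[0,0,0]],[[0,0,-7],[0,0,0]],[[0,0,-11],[0,0,0]],[[0,0,-15],[0,0,0]],[[0,0,-19],[0,0,0]],[[0,0,-23],[0,0,0]],[[0,0,-25],[0,0,0]],[[0,0,-25],[0,0,0]]]'
python3 -c "
from h import *
go(.4878,.1521,.29,123.6)"
python3 - <<'E'
from h import *
c=dict(np.load("pics/W7.npz"))
for n,h in(("B",((100,90,20),(130,255,255))),("G",((40,70,20),(90,255,255)))):
    for a,ce,st,m in comp(c,h,(170,70,345,160),300)[:2]:
        k=cv2.convexHull(max(cv2.findContours(m.astype(np.uint8),0,2)[0],key=len));e=cv2.fitEllipse(k)
        P=np.array([plane(c,*p[0],.011)[:2] for p in k],np.float32);print(n,a,st,plane(c,*e[0],.011).round(4),cv2.minEnclosingCircle(P))
E
```

```text
t: 26.52
tool_pos: [0.6516, -0.1946, 0.1841]
tcp_rot: [-0.91, 3.005, -0.001]
contact_force: [0.2, 0.3, 0.5]
finger_gap: 0.0499
t: 27.15
tool_pos: [0.6512, -0.1946, 0.1832]
tcp_rot: [-0.911, 3.006, -0.001]
contact_force: [-1.2, -0.4, 5.5]
finger_gap: 0.0281
t: 28.28
tool_pos: [0.6511, -0.1943, 0.4341]
tcp_rot: [-0.91, 3.005, -0.002]
contact_force: [-0.7, -0.2, -1.0]
finger_gap: 0.0284
shift [-5.64 37.88 -0.35] turn [-0.1  0.1  0.1] q7 1.97 gap 0.0284 t 28.27 F [-0.7 -0.2 -1. ]
B 3127 [182  86  63  64] [ 0.6383 -0.268   0.011 ] ((0.6392664313316345, -0.267407089471817), 0.03741239011287689)
G 3205 [265  77  64  65] [ 0.5747 -0.191   0.011 ] ((0.5754721760749817, -0.19041618704795837), 0.03752085939049721)
```

```bash
python3 -m pendant '[[[-0.2,1.5,0],[0,0,0]],[[-0.7,4.5,0],[0,0,0]],[[-1.3,9,0],[0,0,0]],[[-2,13.5,0],[0,0,0]],[[-2.7,18,0],[0,0,0]],[[-3.4,22.5,0],[0,0,0]],[[-4,27,0],[0,0,0]],[[-4.7,31.5,0],[0,0,0]],[[-5.3,35.5,0],[0,0,0]],[[-5.6,37.5,0],[0,0,0]]]'
python3 -m pendant '[[[0,0.4,0],[0,0,0]],[[0,0.4,0],[0,0,0]],[[0,0.4,0],[0,0,0]]]'
python3 -c "
from h import *
go(.4878,.1521,.1805-.147,123.6)"
```

```text
t: 29.52
tool_pos: [0.4868, 0.1508, 0.4314]
tcp_rot: [0.916, -3.002, -0.001]
contact_force: [1.0, 0.3, -0.8]
finger_gap: 0.0283
t: 29.9
tool_pos: [0.4876, 0.1506, 0.4322]
tcp_rot: [0.908, -3.007, 0.0]
contact_force: [-0.4, -0.6, -0.5]
finger_gap: 0.0279
shift [-0.12  0.11 25.17] turn [ 0. -0.  0.] q7 1.36 gap 0.0279 t 29.9 F [-0.4 -0.6 -0.5]
```

```bash
python3 -m pendant '[[[-0.1,0.1,4],[0,0,0]],[[-0.1,0.1,8],[0,0,0]],[[-0.1,0.1,12],[0,0,0]],[[-0.1,0.1,16],[0,0,0]],[[-0.1,0.1,19],[0,0,0]],[[-0.1,0.1,22],[0,0,0]],[[-0.1,0.1,23.5],[0,0,0]],[[-0.1,0.1,24.5],[0,0,0]],[[-0.1,0.1,24.7],[0,0,0]],[[-0.1,0.1,24.7],[0,0,0]]]'
python3 -c "
from h import *
go(.4878,.1521,.1805-.147,123.6)"
```

```text
t: 31.15
tool_pos: [0.4867, 0.1527, 0.1869]
tcp_rot: [0.908, -3.006, 0.004]
contact_force: [-11.7, -3.7, 15.5]
finger_gap: 0.0282
shift [-0.06 -0.11  0.64] turn [-0.1 -0.1  0. ] q7 1.04 gap 0.0282 t 31.15 F [-11.7  -3.7  15.5]
```

Run:
```python
from h import *
S=cam("side");save(S,"s8.png",(170,80,300,210),5);print(bot.observe()["contact_force"],bot.observe()["moment"])
```

```text
[-12.13053642  -3.90774308  16.28566241] [-1.30063932  0.28080286 -0.89579314]
```

View pics/s8.png

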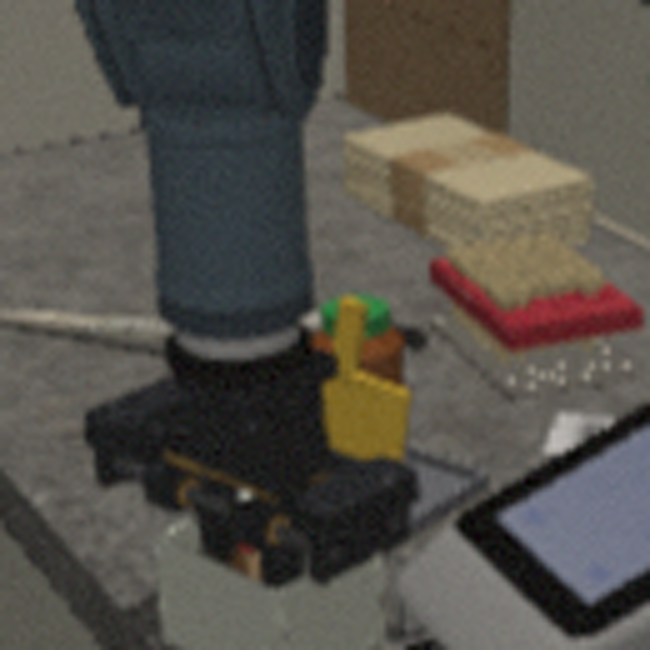

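The force of about 20 N has the direction of the reader's sloped face, so the right end of the gripper body is touching the reader. I back up and compute a yaw that clears it.

```bash
python3 -m pendant '[[[0,0,-2],[0,0,0]],[[0,0,-6],[0,0,0]],[[0,0,-10],[0,0,0]],[[0,0,-10],[0,0,0]]]'
python3 - <<'E'
from h import *
th=np.radians(33.6);xb=np.array([np.cos(th),np.sin(th)]);yb=np.array([-xb[1],xb[0]]);c0=np.array([.4956,.1577])
pts=[]
for f in("W6","W5","T","T2","T7"):
    c=dict(np.load(f"pics/{f}.npz"));k=cloud(c)[c["depth"]>.2]
    Q=k[(k[:,2]>.06)&(k[:,2]<.2)];b=np.c_[(Q[:,:2]-c0)@xb,(Q[:,:2]-c0)@yb,Q[:,2]]
    b=b[(abs(b[:,0])<.15)&(b[:,1]<-.058)&(b[:,1]>-.25)];
    print(f,[(x,round(float(s[:,1].max()),3) if len(s:=b[(abs(b[:,0]-x)<.006)&(b[:,2]>.080)&(b[:,2]<.1)])else None) for x in(-.04,-.02,0,.01,.02,.03,.04,.05)],[(x,round(float(s[:,1].max()),3) if len(s:=b[(abs(b[:,0]-x)<.006)&(b[:,2]>.087)&(b[:,2]<.1)])else None) for x in(0,.01,.02,.03,.04,.05)])
    if f in("T","T2","W6"):pts.append(b)
b=np.vstack(pts)
p0=np.array([-.010,0])
for zz in(.078,.082,.086,.09):
  k=b[b[:,2]>zz]
  r=[]
  for phi in(0,5,10,15,20,25,30,35,40):
    a=np.radians(phi);ux=np.array([np.cos(a),np.sin(a)]);uy=np.array([-np.sin(a),np.cos(a)])  # body axes in box frame, ccw
    for sg in(1,-1):
      ang=sg*a;ux=np.array([np.cos(ang),np.sin(ang)]);uy=np.array([-np.sin(ang),np.cos(ang)])
      d=k[:,:2]-p0;X,Yy=d@ux,d@uy
      gap=np.maximum(abs(X)-.0375,abs(Yy)-.0935).min()
      r.append((sg*phi,round(float(gap*1000),1)))
  print(zz,r)
E
```

```text
t: 31.7
tool_pos: [0.4893, 0.1538, 0.2893]
tcp_rot: [-0.908, 3.0, 0.0]
contact_force: [-0.0, 0.1, -1.2]
finger_gap: 0.0284
W6 [(-0.04, None), (-0.02, -0.185), (0, -0.137), (0.01, -0.11), (0.02, -0.09), (0.03, -0.088), (0.04, -0.088), (0.05, -0.09)] [(0, -0.159), (0.01, -0.13), (0.02, -0.108), (0.03, -0.093), (0.04, -0.092), (0.05, -0.092)]
W5 [(-0.04, None), (-0.02, -0.182), (0, -0.131), (0.01, -0.108), (0.02, -0.107), (0.03, -0.112), (0.04, None), (0.05, None)] [(0, -0.163), (0.01, -0.208), (0.02, -0.113), (0.03, -0.113), (0.04, None), (0.05, None)]
T [(-0.04, None), (-0.02, -0.194), (0, -0.137), (0.01, -0.114), (0.02, -0.094), (0.03, -0.09), (0.04, -0.091), (0.05, -0.091)] [(0, -0.158), (0.01, -0.134), (0.02, -0.112), (0.03, -0.094), (0.04, -0.094), (0.05, -0.094)]
T2 [(-0.04, None), (-0.02, -0.188), (0, -0.135), (0.01, -0.12), (0.02, -0.096), (0.03, -0.09), (0.04, -0.089), (0.05, -0.091)] [(0, -0.158), (0.01, -0.14), (0.02, -0.114), (0.03, -0.093), (0.04, -0.094), (0.05, -0.093)]
T7 [(-0.04, None), (-0.02, -0.177), (0, -0.144), (0.01, -0.114), (0.02, -0.096), (0.03, -0.09), (0.04,
[... 297 characters left out ...]
-1.2), (-35, 38.9), (40, -3.5), (-40, 43.9)]
0.082 [(0, -1.6), (0, -1.6), (5, -1.8), (-5, 3.7), (10, 0.6), (-10, 9.5), (15, 2.3), (-15, 17.0), (20, 3.3), (-20, 25.3), (25, 3.6), (-25, 33.5), (30, 3.1), (-30, 39.1), (35, 1.8), (-35, 44.2), (40, -0.5), (-40, 48.7)]
0.086 [(0, 1.4), (0, 1.4), (5, 2.2), (-5, 6.7), (10, 5.1), (-10, 12.3), (15, 7.0), (-15, 19.0), (20, 8.0), (-20, 28.4), (25, 8.3), (-25, 37.0), (30, 7.7), (-30, 42.8), (35, 6.0), (-35, 48.0), (40, 3.6), (-40, 52.6)]
0.09 [(0, 9.7), (0, 9.7), (5, 6.4), (-5, 9.8), (10, 9.3), (-10, 18.1), (15, 12.0), (-15, 26.6), (20, 13.6), (-20, 34.2), (25, 14.4), (-25, 41.4), (30, 14.4), (-30, 47.9), (35, 13.5), (-35, 53.8), (40, 11.2), (-40, 59.0)]
```

```bash
python3 -m pendant '[[[0,0,0],[0,0,6]],[[0,0,0],[0,0,12]],[[0,0,0],[0,0,12]],[[0,0,0],[0,0,12]]]'
python3 -c "
from h import *
go(.4875,.1520,.1805-.147,111.6);print(bot.observe()['tool_pos'])"
```

```text
t: 32.2
tool_pos: [0.4876, 0.1531, 0.2855]
tcp_rot: [0.595, -3.085, 0.0]
contact_force: [0.8, 0.2, 0.0]
finger_gap: 0.0283
shift [ 0.05 -0.1  10.5 ] turn [-0.  -0.   0.2] q7 1.0 gap 0.0283 t 32.2 F [0.8 0.2 0. ]
[0.48758996 0.15307248 0.28551337]
```

```bash
python3 -m pendant '[[[0,-0.1,3],[0,0,0]],[[0,-0.1,6],[0,0,0]],[[0,-0.1,8],[0,0,0]],[[0,-0.1,9.3],[0,0,0]],[[0,-0.1,9.7],[0,0,0]],[[0,-0.1,9.7],[0,0,0]]]'
python3 -m pendant '[[[0,0,0.3],[0,0,0]],[[0,0,0.4],[0,0,0]],[[0,0,0.4],[0,0,0]]]'
python3 -c "
from h import *
go(.4875,.1520,.1805-.147,111.6)"
```

```text
t: 32.95
tool_pos: [0.4881, 0.1524, 0.189]
tcp_rot: [-0.592, 3.085, 0.0]
contact_force: [-0.1, 1.3, -0.3]
finger_gap: 0.028
t: 33.33
tool_pos: [0.4879, 0.1522, 0.1848]
tcp_rot: [-0.592, 3.085, -0.0]
contact_force: [-0.0, 0.6, -0.3]
finger_gap: 0.0286
shift [ 0.05 -0.    0.43] turn [-0.   0.   0.1] q7 0.86 gap 0.0286 t 33.33 F [-0.   0.6 -0.3]
```

```bash
python3 -m pendant '[[[0,0,0.2],[0,0,0]],[[0,0,0.3],[0,0,0]],[[0,0,0.3],[0,0,0]]]'
python3 -m pendant '[[[0,0,0.1],[0,0,0]],[[0,0,0.1],[0,0,0]]]'
```

```text
t: 33.7
tool_pos: [0.4878, 0.1522, 0.1816]
tcp_rot: [0.592, -3.085, 0.0]
contact_force: [-0.6, -0.4, -0.8]
finger_gap: 0.0284
t: 33.95
tool_pos: [0.4878, 0.1522, 0.1806]
tcp_rot: [0.592, -3.085, 0.0]
contact_force: [0.5, -0.3, -1.0]
finger_gap: 0.0286
```

```bash
python3 -m pendant '[[[0,0,0.1],[0,0,0]],[[0,0,0.1],[0,0,0]]]'
python3 -m pendant '[[[0,0,0.1],[0,0,0]],[[0,0,0.1],[0,0,0]]]'
```

```text
t: 34.2
tool_pos: [0.4879, 0.1524, 0.1802]
tcp_rot: [-0.592, 3.085, -0.001]
contact_force: [-1.5, -1.4, 5.7]
finger_gap: 0.0282
t: 34.45
tool_pos: [0.4879, 0.1525, 0.1801]
tcp_rot: [-0.592, 3.085, -0.002]
contact_force: [-4.8, -3.2, 18.6]
finger_gap: 0.0285
```

```bash
python3 -m pendant '[[[0,0,-0.15],[0,0,0]],[[0,0,-0.15],[0,0,0]]]'
python3 -m pendant '[[[0,0,0],[0,0,0]],[[0,0,0],[0,0,0]],[[0,0,0],[0,0,0]],[[0,0,-2],[0,0,0]],[[0,0,-5],[0,0,0]],[[0,0,-10],[0,0,0]],[[0,0,-15],[0,0,0]],[[1.5,0,-20],[0,0,0]],[[3,0,-23],[0,0,0]],[[3,0,-23],[0,0,0]]]' 4
python3 - <<'E'
from h import *
c=cam("wrist");np.savez("pics/W9",**c);save(c,"w9.png");T=cam("top");S=cam("side")
for nm,k in(("W",c),("T",T),("S",S)):
    try: print(nm,"red cap",caps(k,.488,.152,.052,.066,.03))
    except Exception as e: print(nm,e)
P=cloud(c);k=comp(c,Y,None,100)
for a,ce,st,m in k[:3]:print("Y",a,ce.round(1),st,np.median(P[m],0).round(4))
hsv=cv2.cvtColor(T["color"],cv2.COLOR_RGB2HSV)
for nm,k in(("T",T),("S",S)):
  for a,ce,st,m in comp(k,Y,None,30):
    q=cloud(k)[m]
    if abs(np.median(q[:,0])-.54)<.05 and abs(np.median(q[:,1])-.18)<.05:
        top=q[q[:,2]>.155];print(nm,"tab",len(top),top.mean(0).round(4) if len(top) else 0,"max",q[:,2].max(),"max-z",np.percentile(q[:,2],98))
print(bot.observe()["tool_pos"])
E
```

```text
t: 34.7
tool_pos: [0.4879, 0.1522, 0.1802]
tcp_rot: [-0.592, 3.085, 0.0]
contact_force: [-0.4, -0.3, -0.5]
finger_gap: 0.0283
t: 35.95
tool_pos: [0.4596, 0.1415, 0.4129]
tcp_rot: [-0.591, 3.081, -0.002]
contact_force: [-0.3, 0.4, 0.4]
finger_gap: 0.04
W red cap (array([0.4874, 0.1526]), 0.010665055364370346, np.float64(0.0604), 235)
T red cap (array([0., 0.]), 0.0, np.float64(nan), 0)
S red cap (array([0.4897, 0.1498]), 0.008323755115270615, np.float64(0.0588), 24)
Y 2292 [264.2 270. ] [227 248  78  39] [0.5448 0.1802 0.1251]
Y 143 [486.3 324. ] [478 318  18  14] [0.5679 0.5453 0.0244]
Y 101 [276.5 321.7] [268 319  18   7] [0.5541 0.1941 0.1829]
S tab 57 [0.5461 0.1561 0.1833] max 0.5703225463859409 max-z 0.17509640817146008
[0.45992978 0.14086598 0.40976101]
  return _methods._mean(a, axis=axis, dtype=dtype,
  ret = ret.dtype.type(ret / rcount)
```

View pics/w9.png

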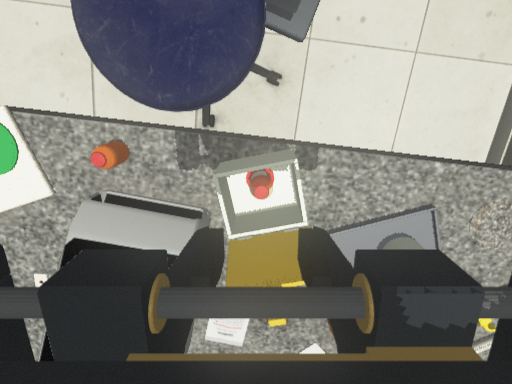

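```bash
python3 -c "
from h import *
go(.5504,.1916,.26,123.6)"
```

```text
shift [-10.28   1.37   0.27] turn [ -0.   -0.  -11.9] q7 1.17 gap 0.0402 t 36.1 F [ 0.1  0.1 -0.3]
```

```bash
python3 -m pendant '[[[-3,0.4,0],[0,0,-6]],[[-7,1,0.2],[0,0,-12]],[[-10.3,1.4,0.2],[0,0,-12]],[[-10.3,1.4,0.2],[0,0,-12]],[[-10.3,1.4,0.2],[0,0,-12]]]' 5
python3 -m pendant '[[[0,0,4],[0,0,0]],[[0,0,7.5],[0,0,0]],[[0,0,9.1],[0,0,0]],[[0,0,9.1],[0,0,0]]]' 5
python3 -m pendant '[[[0,0,0],[0,0,0]],[[0,0,0],[0,0,0]],[[0,0,0],[0,0,0]],[[0,0,0],[0,0,0]]]' 1
python3 -c "
from h import *
go(.4414,.1218,.0715,123.6)
r=.106
f=lambda t:np.array([-r*np.cos(t)+.0035*np.sin(t),r*np.sin(t)+.0035*np.cos(t)])
o=bot.observe();g=o['tool_pos']-[.5297,.1804,.147+.066];xx=g[0]*np.cos(.5864)+g[1]*np.sin(.5864);print('hinge rel',xx,g[2],'theta',np.pi-np.arctan2(g[2],xx)-.033)
t0=np.pi-np.arctan2(g[2],xx)-.033
for t in [1.65,1.5,1.35,1.2,1.05,.9,.75,.6,.45,.3,.2,.1,.05,0]:
  d=(f(t)-[xx,g[2]])*100;print(t,'tool x',-d[0].round(2),'z',-d[1].round(2))
"
```

```text
t: 36.72
tool_pos: [0.5499, 0.1923, 0.407]
tcp_rot: [0.911, -3.004, -0.0]
contact_force: [-0.2, -0.5, -0.5]
finger_gap: 0.0501
t: 37.22
tool_pos: [0.5501, 0.1919, 0.3167]
tcp_rot: [0.911, -3.005, 0.0]
contact_force: [-0.2, -1.0, 0.4]
finger_gap: 0.0501
t: 37.72
tool_pos: [0.5512, 0.1916, 0.3177]
tcp_rot: [-0.909, 3.006, -0.002]
contact_force: [0.9, -1.7, 2.8]
finger_gap: 0.0154
shift [13.02  0.29  9.91] turn [-0.1  0.   0.1] q7 1.22 gap 0.0154 t 37.73 F [ 0.9 -1.7  2.8]
hinge rel 0.024139116635725252 0.10473351304357628 theta 1.7643217887257991
1.65 tool x 1.23 z -0.07
1.5 tool x 2.81 z -0.12
1.35 tool x 4.39 z 0.05
1.2 tool x 5.93 z 0.47
1.05 tool x 7.38 z 1.1
0.9 tool x 8.73 z 1.95
0.75 tool x 9.93 z 2.99
0.6 tool x 10.96 z 4.2
0.45 tool x 11.81 z 5.55
0.3 tool x 12.44 z 7.01
0.2 tool x 12.73 z 8.02
0.1 tool x 12.93 z 9.07
0.05 tool x 12.98 z 9.59
0 tool x 13.01 z 10.12
```

```bash
python3 -m pendant '[[[1.2,0,-0.1],[0,0,0]],[[2.8,0,-0.1],[0,0,0]],[[4.4,0,0.1],[0,0,0]],[[5.9,0,0.5],[0,0,0]],[[7.4,0,1.1],[0,0,0]],[[8.7,0,2],[0,0,0]],[[9.9,0,3],[0,0,0]],[[11,0,4.2],[0,0,0]],[[11.8,0,5.6],[0,0,0]],[[12.4,0,7],[0,0,0]]]'
python3 -m pendant '[[[0.3,0,1],[0,0,0]],[[0.5,0,2],[0,0,0]],[[0.6,0,2.6],[0,0,0]],[[0.6,0,3],[0,0,0]],[[0.6,0,3.1],[0,0,0]],[[0.6,0,3.1],[0,0,0]]]'
python3 -c "
from h import *
go(.4414,.1218,.0695,123.6)"
```

```text
t: 38.98
tool_pos: [0.4471, 0.1237, 0.2464]
tcp_rot: [-0.911, 3.006, 0.002]
contact_force: [3.0, 4.2, 1.7]
finger_gap: 0.0153
t: 39.72
tool_pos: [0.4424, 0.1212, 0.2177]
tcp_rot: [-0.912, 3.005, -0.002]
contact_force: [-5.5, 0.7, 30.7]
finger_gap: 0.0154
shift [0.05 0.11 0.12] turn [-0.1  0.   0.2] q7 1.06 gap 0.0154 t 39.73 F [-5.5  0.7 30.7]
```

```bash
python3 -m pendant '[[[0,0,-0.1],[0,0,0]],[[0,0,-0.1],[0,0,0]]]' 5
python3 -m pendant '[[[0,0,0],[0,0,0]],[[0,0,0],[0,0,0]],[[0,0,-3],[0,0,0]],[[0,0,-8],[0,0,0]],[[0,0,-14],[0,0,0]],[[0,0,-18],[0,0,0]],[[0,0,-20],[0,0,0]],[[0,0,-20],[0,0,0]]]' 5
python3 - <<'E'
from h import *
c=cam("wrist");np.savez("pics/W10",**c);P=cloud(c)
th=np.radians(33.6);xb=np.array([np.cos(th),np.sin(th)]);yb=np.array([-xb[1],xb[0]])
for nm,k in(("W",c),("S",cam("side")),("T",cam("top")),("W5 before",dict(np.load("pics/W5.npz")))):
    P=cloud(k)
    for a,ce,st,m in comp(k,Y,None,200)[:1]:
        q=P[m];d=q[:,:2]-[.4956,.1577];X=d@xb;Yv=d@yb;s=(abs(Yv)<.045)&(X>-.038)&(X<.036)&(q[:,2]>.06)&(q[:,2]<.1);t=(abs(Yv)<.008)&(X<-.045)
        A=np.polyfit(X[s],q[s,2],1);print(nm,"lid slope",-A[0],"z at front",np.polyval(A,-.041),"tab top z",np.median(q[t,2]) if t.any() else None, s.sum(),t.sum())
go(.58,.304,.26,38.6)
E
```

```text
t: 39.98
tool_pos: [0.4419, 0.1191, 0.2165]
tcp_rot: [0.909, -3.004, 0.003]
contact_force: [0.3, 0.3, 0.2]
finger_gap: 0.0334
t: 40.98
tool_pos: [0.4426, 0.1199, 0.4174]
tcp_rot: [-0.909, 3.006, -0.001]
contact_force: [-0.4, 0.9, -1.0]
finger_gap: 0.05
W lid slope -0.0006807155832472293 z at front 0.07319306150717761 tab top z 0.0744359885390011 4224 106
S lid slope 0.0011730070972415653 z at front 0.0720808628565841 tab top z 0.07351679753776422 431 36
W5 before lid slope 0.06405265833080903 z at front 0.07843232659584358 tab top z 0.08044938541484309 5121 229
shift [-21.72   7.68   0.82] turn [-0.1 -0.2 85.1] q7 1.4 gap 0.0499 t 41.12 F [-0.3  0.2  0.3]
```

The lid is shut (slope 0, top at 72–73 mm). Now the green bottle goes back.

```bash
python3 -m pendant '[[[-2,0.7,0],[0,0,10]],[[-4,1.4,0],[0,0,20]],[[-7,2.4,0],[0,0,30]],[[-10,3.5,0],[0,0,40]],[[-13,4.5,0],[0,0,50]],[[-16,5.6,0],[0,0,60]],[[-19,6.7,0],[0,0,70]],[[-21.7,7.7,0],[0,0,80]],[[-21.7,7.7,0],[0,0,85]],[[-21.7,7.7,0],[0,0,85]]]' 8.8
python3 - <<'E'
from h import *
c=cam("wrist")
print(caps(c,.58,.304,.127,.138),caps(c,.518,.382,.127,.138))
go(.5803,.3047,.0955,38.9)
E
```

```text
t: 42.38
tool_pos: [0.5798, 0.3049, 0.415]
tcp_rot: [-1.356, -2.832, 0.005]
contact_force: [0.4, -0.4, 0.2]
finger_gap: 0.0882
(array([0.5805, 0.3059]), 0.02136377990245819, np.float64(0.1326), 1505) (array([0.5173, 0.3833]), 0.021140459924936295, np.float64(0.1326), 2036)
shift [-0.02  0.1  17.29] turn [-0.2  0.  -0.1] q7 -0.17 gap 0.0876 t 42.42 F [ 0.3  0.4 -0.4]
```

```bash
python3 -m pendant '[[[0,0.1,4],[0,0,0]],[[0,0.1,8],[0,0,0]],[[0,0.1,12],[0,0,0]],[[0,0.1,15],[0,0,0]],[[0,0.1,16.5],[0,0,0]],[[0,0.1,17.2],[0,0,0]],[[0,0.1,17.2],[0,0,0]],[[0,0.1,17.2],[0,0,0]]]'
python3 -m pendant '[[[0,0,0],[0,0,0]],[[0,0,0],[0,0,0]],[[0,0,0],[0,0,0]],[[0,0,0],[0,0,0]],[[0,0,0],[0,0,0]],[[0,0,0],[0,0,0]]]' 5
python3 -m pendant '[[[0,0,-1],[0,0,0]],[[0,0,-3],[0,0,0]],[[0,0,-6],[0,0,0]],[[0,0,-10],[0,0,0]],[[0,0,-14],[0,0,0]],[[0,0,-18],[0,0,0]],[[0,0,-20],[0,0,0]],[[0,0,-20],[0,0,0]]]'
python3 -c "
from h import *
go(.5755,-.1915,.297,39.2)"
```

```text
t: 43.42
tool_pos: [0.5813, 0.3055, 0.2464]
tcp_rot: [1.359, 2.831, 0.002]
contact_force: [0.3, 0.5, -0.5]
finger_gap: 0.0878
t: 44.18
tool_pos: [0.581, 0.3053, 0.2454]
tcp_rot: [1.36, 2.832, 0.001]
contact_force: [0.4, -0.4, 2.1]
finger_gap: 0.0574
t: 45.18
tool_pos: [0.581, 0.3054, 0.4467]
tcp_rot: [1.359, 2.831, 0.003]
contact_force: [0.1, 0.5, -2.5]
finger_gap: 0.0569
shift [-38.43 -31.5    0.21] turn [ 0.1  0.  -0.5] q7 -0.16 gap 0.0569 t 45.17 F [ 0.1  0.5 -2.5]
```

```bash
python3 -m pendant '[[[-1.5,-1.2,0],[0,0,0]],[[-4.5,-3.7,0],[0,0,0]],[[-8,-6.5,0],[0,0,0]],[[-11.5,-9.4,0],[0,0,0]],[[-15,-12.3,0],[0,0,0]],[[-18.5,-15.2,0],[0,0,0]],[[-22,-18,0],[0,0,0]],[[-25.5,-20.9,0],[0,0,0]],[[-29,-23.8,0],[0,0,0]],[[-32.5,-26.6,0],[0,0,0]]]'
python3 -m pendant '[[[-3,-2.4,0],[0,0,0]],[[-5,-4.1,0],[0,0,0]],[[-5.9,-4.9,0],[0,0,0]],[[-5.9,-4.9,0],[0,0,0]],[[-5.9,-4.9,0],[0,0,0]]]'
python3 -c "
from h import *
go(.5753,-.1917,.1054,39.2)"
```

```text
t: 46.42
tool_pos: [0.5752, -0.1178, 0.4433]
tcp_rot: [-1.36, -2.828, 0.003]
contact_force: [0.8, 0.3, -2.1]
finger_gap: 0.0572
t: 47.05
tool_pos: [0.5753, -0.19, 0.445]
tcp_rot: [-1.357, -2.833, -0.001]
contact_force: [0.1, 0.4, -1.2]
finger_gap: 0.0572
shift [-0.16 -0.11 19.26] turn [ 0.  -0.1 -0.4] q7 0.68 gap 0.0572 t 47.05 F [ 0.1  0.4 -1.2]
```

```bash
python3 -m pendant '[[[-0.1,-0.1,3],[0,0,0]],[[-0.1,-0.1,7],[0,0,0]],[[-0.1,-0.1,11],[0,0,0]],[[-0.1,-0.1,15],[0,0,0]],[[-0.1,-0.1,17.5],[0,0,0]],[[-0.1,-0.1,18.6],[0,0,0]],[[-0.1,-0.1,18.9],[0,0,0]],[[-0.1,-0.1,18.9],[0,0,0]]]'
python3 -m pendant '[[[0,0,0.2],[0,0,0]],[[0,0,0.2],[0,0,0]]]'
python3 -c "
from h import *
go(.5753,-.1917,.1054,39.2)"
```

```text
t: 48.05
tool_pos: [0.5756, -0.1926, 0.2572]
tcp_rot: [1.359, 2.831, 0.001]
contact_force: [0.3, 0.7, -1.2]
finger_gap: 0.0572
t: 48.3
tool_pos: [0.5752, -0.1929, 0.2546]
tcp_rot: [1.359, 2.832, -0.0]
contact_force: [-0.2, -0.1, -1.4]
finger_gap: 0.0573
shift [0.09 0.08 0.22] turn [ 0.   0.  -0.5] q7 0.57 gap 0.0573 t 48.3 F [-0.2 -0.1 -1.4]
```

```bash
python3 -m pendant '[[[0.1,0,0.15],[0,0,0]],[[0.1,0,0.25],[0,0,0]],[[0.1,0,0.25],[0,0,0]]]'
```

```text
t: 48.68
tool_pos: [0.5747, -0.1921, 0.2523]
tcp_rot: [1.36, 2.832, -0.0]
contact_force: [-1.7, 0.3, 5.2]
finger_gap: 0.0571
```

Contact. I release, retreat and check against the disc from the other cameras.

```bash
python3 -m pendant '[[[0,0,0],[0,0,0]],[[0,0,0],[0,0,0]],[[0,0,0],[0,0,0]],[[0,0,-3],[0,0,0]],[[0,0,-8],[0,0,0]],[[0,0,-14],[0,0,0]],[[0,0,-18],[0,0,0]],[[0,0,-18],[0,0,0]]]' 8.8
python3 - <<'E'
from h import *
for n in("wrist","top","side"):
    k=cam(n)
    try: print(n,caps(k,.5755,-.1915,.134,.145))
    except Exception as e: print(n,e)
go(.5178,.3832,.26,38.9)
E
```

```text
t: 49.68
tool_pos: [0.5754, -0.192, 0.4352]
tcp_rot: [1.357, 2.826, 0.001]
contact_force: [0.6, 0.2, 0.2]
finger_gap: 0.0884
wrist (array([ 0.5735, -0.1915]), 0.021270209923386574, np.float64(0.1395), 1378)
top (array([ 0.5746, -0.1921]), 0.02052239142358303, np.float64(0.1391), 228)
side (array([ 0.5748, -0.1936]), 0.021509552374482155, np.float64(0.1385), 240)
shift [48.41 31.6   2.37] turn [-0.1 -0.1 -0.2] q7 0.68 gap 0.0884 t 49.83 F [-0.  -0.1 -1.1]
```

```bash
python3 -m pendant '[[[5,3.3,0],[0,0,0]],[[10,6.5,0],[0,0,0]],[[15,9.8,0],[0,0,0]],[[20,13,0],[0,0,0]],[[25,16.3,0],[0,0,0]],[[30,19.6,0],[0,0,0]],[[35,22.8,0],[0,0,0]],[[40,26.1,0],[0,0,0]],[[45,29.4,0],[0,0,0]],[[48.4,31.6,0],[0,0,0]]]'
python3 -m pendant '[[[0,0,0],[0,0,0]],[[0,0,0],[0,0,0]]]'
python3 -c "
from h import *
print(caps(cam('wrist'),.518,.3832,.127,.138))
go(.5176,.3832,.0975,38.9)"
```

```text
t: 51.08
tool_pos: [0.5169, 0.3859, 0.4296]
tcp_rot: [-1.355, -2.832, 0.003]
contact_force: [0.2, -0.3, -0.3]
finger_gap: 0.088
t: 51.32
tool_pos: [0.5187, 0.3822, 0.4301]
tcp_rot: [-1.36, -2.831, 0.005]
contact_force: [0.0, -0.7, -0.3]
finger_gap: 0.0875
(array([0.5172, 0.3831]), 0.02111315354704857, np.float64(0.1326), 1369)
shift [ 0.23  0.02 18.6 ] turn [-0.1  0.1 -0.3] q7 -0.33 gap 0.0877 t 51.38 F [ 0.   0.3 -0.8]
```

```bash
python3 -m pendant '[[[0.1,0,4],[0,0,0]],[[0.1,0,8],[0,0,0]],[[0.1,0,12],[0,0,0]],[[0.1,0,16],[0,0,0]],[[0.1,0,18],[0,0,0]],[[0.1,0,18.7],[0,0,0]],[[0.1,0,18.7],[0,0,0]],[[0.1,0,18.7],[0,0,0]]]'
python3 -m pendant '[[[0,0,0],[0,0,0]],[[0,0,0],[0,0,0]],[[0,0,0],[0,0,0]],[[0,0,0],[0,0,0]],[[0,0,0],[0,0,0]],[[0,0,0],[0,0,0]]]' 5
python3 -m pendant '[[[0,0,-1],[0,0,0]],[[0,0,-3],[0,0,0]],[[0,0,-6],[0,0,0]],[[0,0,-10],[0,0,0]],[[0,0,-14],[0,0,0]],[[0,0,-18],[0,0,0]],[[0,0,-20],[0,0,0]],[[0,0,-20],[0,0,0]]]'
python3 -c "
from h import *
go(.639,-.2687,.297,39.2)"
```

```text
t: 52.38
tool_pos: [0.5183, 0.3844, 0.2462]
tcp_rot: [1.36, 2.831, 0.003]
contact_force: [0.5, -0.4, 0.6]
finger_gap: 0.0881
t: 53.12
tool_pos: [0.5178, 0.384, 0.2449]
tcp_rot: [1.36, 2.832, 0.0]
contact_force: [-1.2, -1.1, 3.6]
finger_gap: 0.0592
t: 54.12
tool_pos: [0.5178, 0.3843, 0.4461]
tcp_rot: [1.359, 2.831, 0.004]
contact_force: [0.4, 0.4, -3.6]
finger_gap: 0.0585
shift [-58.53 -31.37   0.14] turn [ 0.1  0.  -0.5] q7 -0.32 gap 0.0585 t 54.12 F [ 0.4  0.4 -3.6]
```

```bash
python3 -m pendant '[[[-1.5,-0.8,0],[0,0,0]],[[-4.5,-2.4,0],[0,0,0]],[[-8.5,-4.5,0],[0,0,0]],[[-13,-7,0],[0,0,0]],[[-17.5,-9.4,0],[0,0,0]],[[-22,-11.8,0],[0,0,0]],[[-26.5,-14.2,0],[0,0,0]],[[-31,-16.6,0],[0,0,0]],[[-35.5,-19,0],[0,0,0]],[[-40,-21.4,0],[0,0,0]]]'
python3 -m pendant '[[[-4.5,-2.4,0],[0,0,0]],[[-9,-4.9,0],[0,0,0]],[[-13,-7,0],[0,0,0]],[[-16,-8.7,0],[0,0,0]],[[-18,-9.7,0],[0,0,0]],[[-18.5,-10,0],[0,0,0]],[[-18.5,-10,0],[0,0,0]],[[-18.5,-10,0],[0,0,0]]]'
python3 -c "
from h import *
go(.6395,-.2682,.105,39.2)"
```

```text
t: 55.38
tool_pos: [0.6001, -0.0652, 0.4428]
tcp_rot: [-1.36, -2.829, 0.003]
contact_force: [1.1, -0.9, -3.3]
finger_gap: 0.0592
t: 56.38
tool_pos: [0.6385, -0.2674, 0.4445]
tcp_rot: [-1.357, -2.833, -0.001]
contact_force: [1.5, 0.9, -2.9]
finger_gap: 0.0592
shift [-0.14  0.02 19.25] turn [ 0.  -0.1 -0.4] q7 0.77 gap 0.0592 t 56.38 F [ 1.5  0.9 -2.9]
```

```bash
python3 -m pendant '[[[0,0.1,3],[0,0,0]],[[0,0.1,7],[0,0,0]],[[0,0.1,11],[0,0,0]],[[0,0.1,15],[0,0,0]],[[0,0.1,17.5],[0,0,0]],[[0,0.1,18.6],[0,0,0]],[[0,0.1,19],[0,0,0]],[[0,0.1,19],[0,0,0]],[[0,0.1,19],[0,0,0]]]'
python3 -c "
from h import *
go(.6395,-.2682,.105,39.2)"
```

```text
t: 57.5
tool_pos: [0.6398, -0.2683, 0.2559]
tcp_rot: [1.359, 2.83, 0.0]
contact_force: [0.8, -0.9, -2.5]
finger_gap: 0.059
shift [ 0.03 -0.02  0.39] turn [ 0.1  0.1 -0.5] q7 0.68 gap 0.059 t 57.5 F [ 0.8 -0.9 -2.5]
```

```bash
python3 -m pendant '[[[0,0,0.2],[0,0,0]],[[0,0,0.35],[0,0,0]],[[0,0,0.4],[0,0,0]],[[0,0,0.4],[0,0,0]]]'
```

```text
t: 58.0
tool_pos: [0.6396, -0.2683, 0.2519]
tcp_rot: [1.36, 2.831, -0.001]
contact_force: [-2.6, 0.3, 4.0]
finger_gap: 0.0591
```

```bash
python3 -m pendant '[[[0,0,0],[0,0,0]],[[0,0,0],[0,0,0]],[[0,0,0],[0,0,0]],[[0,0,-3],[0,0,0]],[[0,0,-8],[0,0,0]],[[0,0,-14],[0,0,0]],[[0,0,-20],[0,0,0]],[[-2,0,-22],[0,0,0]],[[-5,0,-22],[0,0,0]],[[-5,0,-22],[0,0,0]]]' 8.8
python3 -m pendant '[[[-5,0,0],[0,0,0]],[[-9,0,0],[0,0,0]],[[-9,0,0],[0,0,0]]]'
python3 - <<'E'
from h import *
for n in("wrist","top","side"):
    k=cam(n)
    for x,y in((.5755,-.1915),(.6395,-.269)):
        try: print(n,caps(k,x,y,.134,.145))
        except Exception as e: print(n,e)
    if n=="side": save(k,"s_end.png",(150,90,410,310),3)
E
```

```text
t: 59.25
tool_pos: [0.6709, -0.309, 0.47]
tcp_rot: [1.363, 2.83, -0.001]
contact_force: [-0.6, -0.5, -0.6]
finger_gap: 0.088
t: 59.62
tool_pos: [0.7274, -0.3788, 0.4682]
tcp_rot: [-1.361, -2.829, -0.0]
contact_force: [-0.1, 0.2, 0.0]
finger_gap: 0.088
wrist (array([0., 0.]), 0.0, np.float64(nan), 0)
wrist (array([ 0.639 , -0.2694]), 0.020952723920345306, np.float64(0.1395), 1670)
top (array([ 0.5742, -0.193 ]), 0.021441347897052765, np.float64(0.139), 224)
top (array([ 0.6403, -0.2697]), 0.020992908626794815, np.float64(0.1387), 225)
side (array([ 0.5751, -0.193 ]), 0.02174408733844757, np.float64(0.1384), 251)
side (array([ 0.6404, -0.2718]), 0.021397309377789497, np.float64(0.1386), 300)
  return _methods._mean(a, axis=axis, dtype=dtype,
  ret = ret.dtype.type(ret / rcount)
```

View pics/s_end.png

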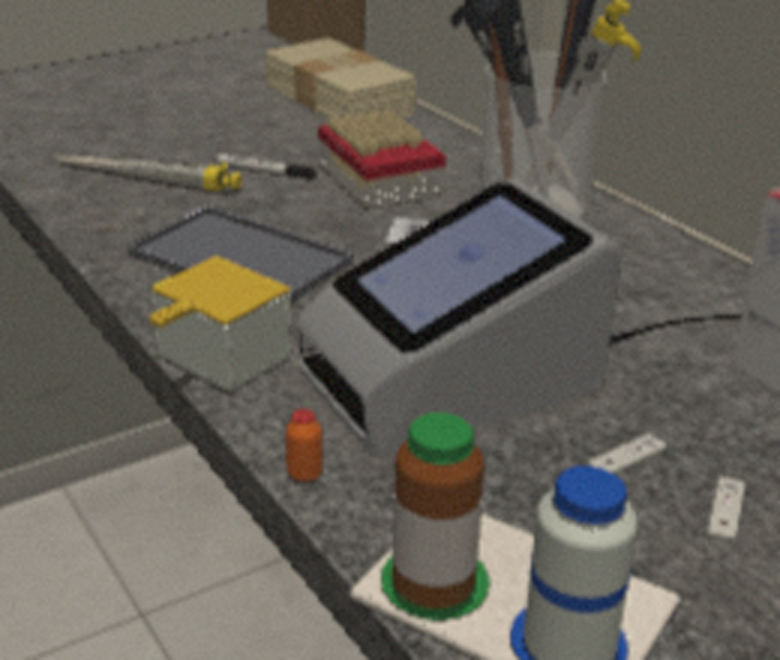

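```bash
python3 -c "
from plant import bot
print(bot.job_done())"
```

```text
the job is handed in; nothing more can be done
None
```

The job is done and handed in at about 60 s. I parked both tall bottles in the tray, opened the lid and stood the control bottle on the red spot. I then shut the lid and put the green and blue bottles back on their own discs.

**Last checks:**
- **Control bottle:** the wrist camera showed its cap within about 1 mm of the spot centre and upright, checked before the lid was shut.
- **Lid:** it is shut, with its slope measured at 0 ± 0.001 and its top at 72–73 mm.
- **Tall bottles:** both stand upright. In the top and side views the caps are about 1–1.5 mm from the disc centres.
- **Orange look-alike:** it was left alone.

**Disagreements and problems:**
- On the first try at lowering the control bottle, the gripper body touched the fixed reader with about 20 N. I backed off, turned the tool 12° and placed it without contact.
- The cameras disagreed with each other by 1–3 mm. I handled this by comparing bottle and disc within the same view.
- The final wrist check did not show the green bottle. An earlier wrist view put it about 1.5 mm from its disc centre.

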